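Weigh out hex nuts on the counter scale

TASK

Weigh out the customer's order: thread steel nuts from the mat, one at a time, onto the red pin of the counter scale, each let down flat onto the disc or the nut below, until the needle stands in the green band, then stop and leave the other nuts on the mat or counter. The scale is delicate: feel for the pin with only a light touch (never more than 18 N, which only a blow or driving the pan against its stop would give), do not drop nuts onto it, and leave the other goods where they are.

Things in the scene. Friction and masses are not known exactly. Their poses are not given: they have to be found in the camera images.
- scale: Counter scale, fixed: blue housing 66 mm high, spanning from 120 mm on its -x side to 240 mm on its +x side of the origin, 100 mm to each side. Origin on the counter under the disc's axis; x is the scale's long axis, pointing to the dial.
- pan_axis (a point): Axis of the dark round disc (104 mm diameter) on the scale's pan, at the disc's top face: 100 mm above the counter unloaded, sinking with the pan. A red upright pin (20 mm diameter, 54 mm tall above the disc, 2 mm chamfer on top) stands 9 mm OFF this axis. The stiff disc may be set at any angle, so the pin's direction from here differs each time and is not measured: look or feel for it.
- pan: The scale's sprung pan with disc, pin and tin. Origin 100 mm below pan_axis, axes of the scale. Steel plate 4 mm below pan_axis, from 122 mm at -x to 78 mm at +x, 90 mm to each side. A low tin of bolts (40 x 110 x 26 mm, middle 95 mm to -x) is fixed on it, its unknown weight counted. Pushed down it gives like a spring, 500 N/m, to a hard stop at 16 mm sink.
- needle (a joint): Red needle on the white dial, 50 mm from hub to tip, rad, clockwise from above; 0 points to the pan (scale's -x). 5.49 rad per kg on the pan, tin included (a nut: 0.71 rad); 280 rad per metre the pan sinks, so a push on the pan or pin shows too; stop at 4.5 rad. Green band: 2.47 to 3.30 rad (450 to 600 g). Settles within about 0.5 s.
- dial_center (a point): Centre of the dial, a 150 mm disc facing up on the scale's housing, 75 mm above the counter, 165 mm from the disc's axis along the scale's x.
- nut0_c (a point): Centre (9 mm above its underside) of a loose zinc-grey steel hex nut: 41 mm across flats, 18 mm high, bore 25 mm (so 2.5 mm play all round on the pin), 130 g. It lies on a black rubber mat 4 mm thick. Local x is square to one pair of flats; flats come every 60 degrees. z up. Neighbouring nuts are about 100 mm apart.
- nut1_c (a point): Centre (9 mm above its underside) of a loose zinc-grey steel hex nut: 41 mm across flats, 18 mm high, bore 25 mm (so 2.5 mm play all round on the pin), 130 g. It lies on a black rubber mat 4 mm thick. Local x is square to one pair of flats; flats come every 60 degrees. z up. Neighbouring nuts are about 100 mm apart.
- nut2_c (a point): Centre (9 mm above its underside) of a loose zinc-grey steel hex nut: 41 mm across flats, 18 mm high, bore 25 mm (so 2.5 mm play all round on the pin), 130 g. It lies on a black rubber mat 4 mm thick. Local x is square to one pair of flats; flats come every 60 degrees. z up. Neighbouring nuts are about 100 mm apart.
- nut3_c (a point): Centre (9 mm above its underside) of a loose zinc-grey steel hex nut: 41 mm across flats, 18 mm high, bore 25 mm (so 2.5 mm play all round on the pin), 130 g. It lies on a black rubber mat 4 mm thick. Local x is square to one pair of flats; flats come every 60 degrees. z up. Neighbouring nuts are about 100 mm apart.
- paint_can: Bystander, not part of the job: paint can, 100 mm diameter, 115 mm tall. Origin at the centre of its underside.
- putty_can: Bystander, not part of the job: orange-labelled can, 80 mm diameter, 90 mm tall. Origin at the centre of its underside.
- hammer: Bystander, not part of the job: hammer lying down.
- brush: Bystander, not part of the job: paint brush lying down.
- tape: Bystander, not part of the job: yellow ring of tape, 90 mm diameter, 20 mm high. Origin at the centre of its underside.
- socket0: Bystander, not part of the job: green plastic pipe socket, 34 mm diameter, 36 mm tall, standing on the mat. Origin at the centre of its underside.
- socket1: Bystander, not part of the job: second green plastic pipe socket, like socket0. Origin at the centre of its underside.
Not all that is in view belongs to the job. Leave any orange or pink look-alike of the part that bears nut2_c alone.

How it is judged:
By the outcome, as a careful person would: the job done as asked, in the order asked, and still so for the second after the job is handed in, with the robot touching nothing.
It also fails if it takes over 72 s, if anything falls off the work surface, if the arm or the gripper's body presses on something with over 40 N, if the wrist force passes 120 N, or if a joint passes its speed limit or range.

ROBOT

A 7-joint arm with a two-finger parallel gripper is mounted at the origin on the work surface. World frame = base frame: x ahead of the robot, y to its left, z up, the work surface at z = 0. Lengths are in m, angles in rad, forces in N, time in s.
With the tool pointing down it reaches from about 0.425 to 0.875 m from the base axis. Payload 4.7 kg.
Tool frame: the origin (TCP) lies at the very end of the fingers, on their centre line; the grasp point (between the pads) lies 19 mm behind it; x points along the fingers, z is the direction in which the jaws open and shut, and the axes are right-handed (so a half turn about x gives the same grasp; the last joint's range is limited). The gripper opens to 87 mm and grips with 3 to 60 N. Pads are 19 mm wide; open, the fingers measure 117 mm over their backs; the gripper's body (75 mm by 190 mm) begins 51 mm behind the grasp point.
Start: joints at [-1.234, 0.321, -0.07, 1.45, 0.023, 1.371, -0.057], TCP at [0.206, 0.616, 0.223] pointing down, gripper open.
Joint ranges: [-2.86, 2.86], [-0.3, 2.09], [-1.38, 1.24], [0.06, 2.45], [-1.56, 4.7], [0.09, 2.05], [-2.69, 2.69]. Speed limits (rad/s): [2.57, 2.57, 3.14, 3.14, 3.14, 3.14, 3.14].

INTERFACE

Orientations are given as a rotation vector (axis times angle).
In Python, from bench import * gives the robot as it stands.
- The arm moves only by the shell command python3 -m handwheel 'ROWS' [OPENING] [FORCE]. ROWS is JSON, a list of rows, each an object with "xyz": the shift along the world's x, y, z in cm, a list of three; "angular": the turn, a rotation vector about the world's x, y, z in degrees, a list of three. A call has 1 to 5 rows; each row shifts and turns the pose as measured when the row begins; what a row does not reach is not made up. A row lasts 1/12 s, in which the tool goes at most 41.7 mm and 7.16 degrees, less where a joint would pass 70% of its speed; a pose out of reach is approached as far as the arm can. A call with a gripper value outside its range is refused whole. OPENING is the finger opening in cm, from 0 to 8.7, set as the call begins (- or left out, the last holds). The fingers move at their own pace and stop on an object; FORCE is the grip in N (left out, the last holds). Time passes only in rows, so rows that do not move let the fingers close. It gives the time, the measured TCP pose, the force and the opening at its end, in the units of the state.
- get_state(): the state, without advancing time (a new reading comes with each control period).
- get_image(name): name is "scene" or "top" or "wrist"; returns a dict with "pixels" (420x560x3 uint8, blue, green, red), "K" (3x3 intrinsics, pixels), "cam_to_world" (4x4, takes a point from camera to world coordinates). Camera axes: x right, y down, z forward; pixel columns grow to the right and rows downward; lengths in m; the calibration is good to about 2 mm. A picture is of the moment at which its call begins. There is no depth.
- close_job(): hands the job in, once; it reports no verdict.
The state is a dict: "time": time; "joint_positions": joint angles; "qd": joint speeds; "joint_torque": joint torques, N m; "position": TCP position; "tool_rot": TCP orientation; "ft_force": force on the tool from outside, world axes, zero at the start; "torque": the same for the moment, N m; "grip_width": opening from 0.0 (shut) to 1.0 (fully open).
Only numpy, scipy, OpenCV 4.12 (cv2) and the standard library are available. Lean on these libraries where they do the work, as an engineer would, in place of code of your own. Each camera call takes 0.05 s, during which the arm holds its last target.

## Working session

There is one attempt and no reset: what is moved stays moved. The work goes in short steps, Python scripts to look and compute and a shell command to move; the robot and the scene stay as the last step left them, time stands still between calls to the robot, and variables do not carry over. Pictures are saved under pics/ and viewed, and the job is handed in when it is done.

```bash
ls; mkdir -p pics
python3 - <<'E'
from bench import *
import cv2
s=get_state();print(s['time'],s['position'],s['tool_rot'],s['ft_force'],s['grip_width'])
for n in ['top','scene','wrist']:
    d=get_image(n);cv2.imwrite(f'pics/{n}0.png',d['pixels']);print(n,d['K'].tolist() if hasattr(d['K'],'tolist') else d['K'],d['cam_to_world'])
E
```

```text
pics
0.0 [0.20607955 0.61586909 0.22144748] [-0.96943679  1.34635863  0.96740533] [-0.11243191 -0.50716735 -0.40740053] 1.0036280127059451
top [[456.17209743334246, 0.0, 282.0389288699998], [0.0, 456.17209743334246, 212.57497969718423], [0.0, 0.0, 1.0]] [[ 0.00492051 -0.99814757  0.06064005  0.43655998]
 [-0.99998603 -0.00479434  0.00222588  0.03224265]
 [-0.00193102 -0.06065016 -0.99815722  1.71786188]
 [ 0.          0.          0.          1.        ]]
scene [[410.683020520498, 0.0, 277.5089909644869], [0.0, 410.683020520498, 210.59731369412106], [0.0, 0.0, 1.0]] [[-0.71342608  0.53426521 -0.45341362  1.09561007]
 [ 0.70055025  0.52912977 -0.47880166  0.62697568]
 [-0.01589242 -0.65922862 -0.75177461  1.04848452]
 [ 0.          0.          0.          1.        ]]
wrist [[334.122736579573, 0.0, 276.92109839133315], [0.0, 334.122736579573, 210.63458410674002], [0.0, 0.0, 1.0]] [[ 0.31673162  0.90798909  0.27429343  0.13098022]
 [ 0.94851268 -0.30253142 -0.0938      0.64056166]
 [-0.002187    0.28988023 -0.95706043  0.38390741]
 [ 0.          0.          0.          1.        ]]
```

View pics/top0.png

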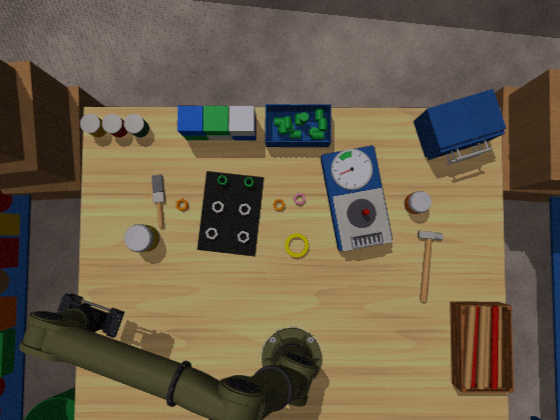

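View pics/scene0.png

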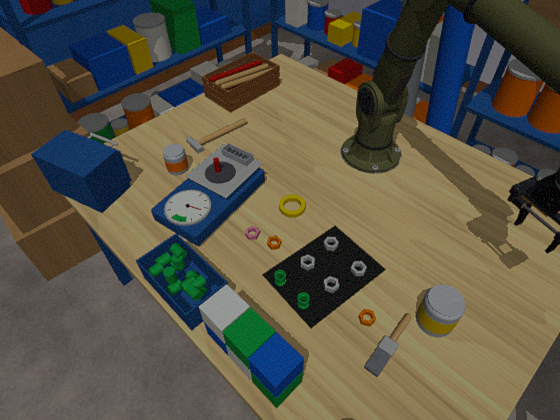

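View pics/wrist0.png

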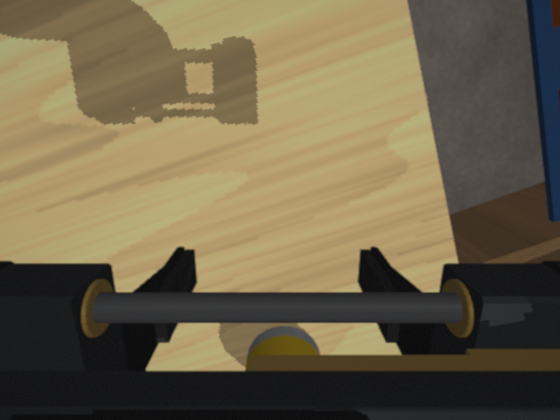

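The top view shows four grey nuts on the black mat at about (218,207), (245,209), (212,233) and (243,237). The green sockets are at (223,180) and (249,182). The orange and pink look-alikes at (182,205), (279,205) and (300,200) lie off the mat. The scale's dial is at (351,169), with the disc at about (362,213).

```bash
cat > h.py <<'E'
from bench import *
import cv2, numpy as np
def ray(d,u,v,z):
    K=np.array(d['K']);T=np.array(d['cam_to_world'])
    r=T[:3,:3]@np.linalg.inv(K)@np.array([u,v,1.]); o=T[:3,3]
    return o+r*(z-o[2])/r[2]
def proj(d,p):
    K=np.array(d['K']);T=np.array(d['cam_to_world'])
    q=K@(T[:3,:3].T@(np.array(p)-T[:3,3])); return q[:2]/q[2]
def crop(d,x0,y0,x1,y1,s,fn):
    c=d['pixels'][y0:y1,x0:x1]; cv2.imwrite(fn,cv2.resize(c,None,fx=s,fy=s,interpolation=cv2.INTER_CUBIC))
E
python3 - <<'E'
from h import *
d=get_image('top')
crop(d,190,165,270,260,6,'pics/mat.png'); crop(d,315,140,400,255,5,'pics/scale.png')
s=get_image('scene');crop(s,145,140,275,245,6,'pics/scale_s.png')
E
```

```text
(no output)
```

View pics/mat.png

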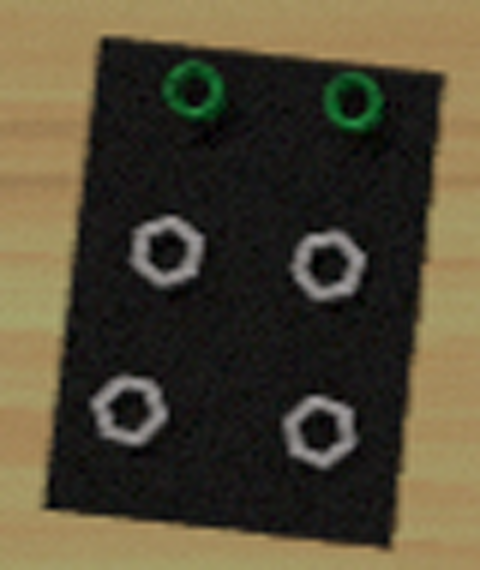

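View pics/scale.png

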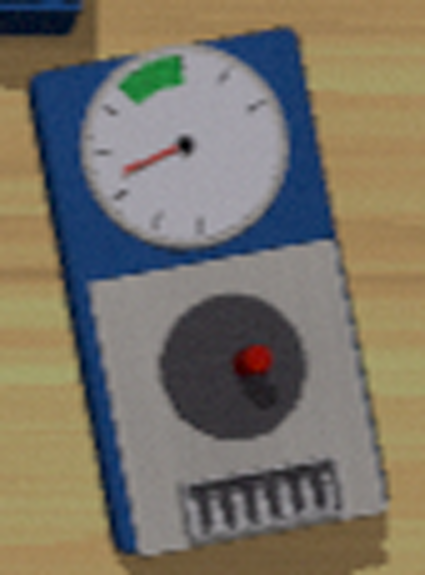

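View pics/scale_s.png

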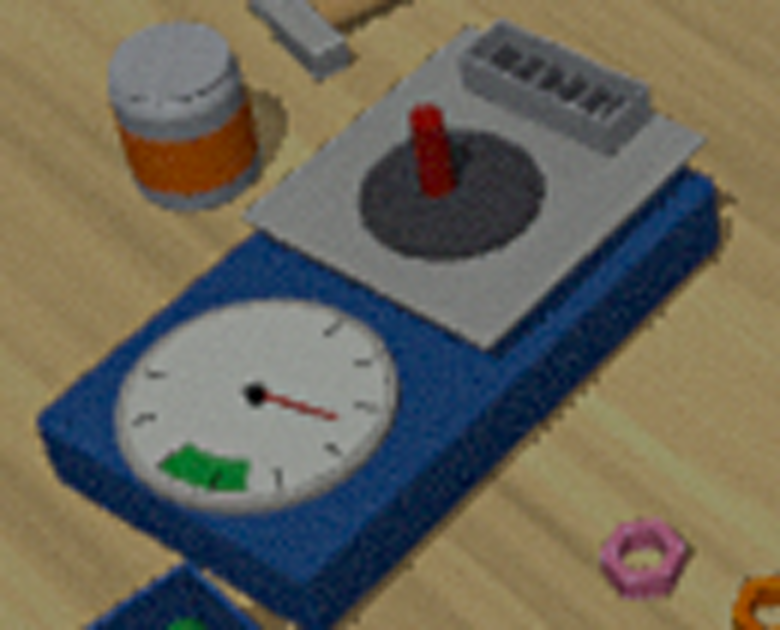

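```bash
cat > m.py <<'E'
from h import *
from scipy.spatial.transform import Rotation as R
s=get_state();Rm=R.from_rotvec(s['tool_rot']).as_matrix();print('tool axes',Rm.round(3).tolist())
d=get_image('wrist');print('tcp in wrist',proj(d,s['position']))
d=get_image('top');px=d['pixels'];hsv=cv2.cvtColor(px,cv2.COLOR_BGR2HSV)
g=cv2.resize(px[165:260,190:270],None,fx=8,fy=8,interpolation=cv2.INTER_CUBIC)
h=cv2.cvtColor(g,cv2.COLOR_BGR2HSV)
m=((h[...,2]>95)&(h[...,1]<50)).astype(np.uint8)
n,l,st,c=cv2.connectedComponentsWithStats(m)
for i in range(1,n):
    if 1500<st[i,4]<8000:
        cn,_=cv2.findContours((l==i).astype(np.uint8),0,1); cn=max(cn,key=cv2.contourArea)
        M=cv2.moments(cn);u=M['m10']/M['m00'];v=M['m01']/M['m00']
        P=np.array([ray(d,190+(p[0]+.5)/8-.5,165+(p[1]+.5)/8-.5,.022)[:2] for p in cn[:,0]])
        ctr=ray(d,190+(u+.5)/8-.5,165+(v+.5)/8-.5,.022)
        q=P-ctr[:2];a=np.arctan2(q[:,1],q[:,0]);r=np.hypot(*q.T)
        # corners: maximise r*cos6
        k=np.angle(np.sum((r-r.mean())*np.exp(6j*a)))/6
        print('nut px',190+u/8,165+v/8,'xyz',ctr.round(4),'corner deg',np.degrees(k).round(1),'flats normal',np.degrees(k).round(1)+30,'across',(2*r.min()).round(4),(2*r.max()).round(4))
g=cv2.resize(px[140:255,315:400],None,fx=8,fy=8,interpolation=cv2.INTER_CUBIC)
h=cv2.cvtColor(g,cv2.COLOR_BGR2HSV)
def cen(m,off=(315,140)):
    n,l,st,c=cv2.connectedComponentsWithStats(m.astype(np.uint8));i=1+np.argmax(st[1:,4])
    cn,_=cv2.findContours((l==i).astype(np.uint8),0,1);cn=max(cn,key=cv2.contourArea);hu=cv2.convexHull(cn)
    e=cv2.fitEllipse(hu);return [(x+.5)/8-.5+o for x,o in zip(e[0],off)],e[1][0]/8,e[1][1]/8
w=cen((h[...,1]<60)&(h[...,2]>100)&(np.arange(g.shape[0])[:,None]<8*53));print('dial',w,ray(d,*w[0],.075))
gg=(h[...,1]<60)&(h[...,2]<88)&(np.arange(g.shape[0])[:,None]>8*56)&(np.arange(g.shape[0])[:,None]<8*89)
w2=cen(gg);print('disc',w2,ray(d,*w2[0],.095))
red=((h[...,0]<8)|(h[...,0]>172))&(h[...,1]>140)&(h[...,2]>60)
rp=red&(np.arange(g.shape[0])[:,None]>8*56);w3=cen(rp);print('pinred',w3,ray(d,*w3[0],.149))
ys,xs=np.where(red&(np.arange(g.shape[0])[:,None]<8*53))
n=np.array([xs.mean(),ys.mean()])/8+[315,140];
a=ray(d,*n,.078)[:2]-ray(d,*w[0],.075)[:2]; b=ray(d,*w2[0],.095)[:2]-ray(d,*w[0],.075)[:2]
print('disc-dial dist',np.hypot(*b),'needle',(np.arctan2(b[1],b[0])-np.arctan2(a[1],a[0]))%(2*np.pi))
E
python3 m.py
```

```text
tool axes [[-0.0, -0.948, 0.317], [-0.001, 0.317, 0.948], [-1.0, -0.0, -0.001]]
tcp in wrist [278.4380744  264.20704417]
nut px 217.82800833995233 206.72696915541434 xyz [0.5619 0.2772 0.022 ] corner deg -9.8 flats normal 20.2 across 0.038 0.0462
nut px 244.6467751597444 209.15538138977635 xyz [0.5533 0.1771 0.022 ] corner deg -18.1 flats normal 11.899999999999999 across 0.0383 0.0462
nut px 211.54951676450366 233.26053731027554 xyz [0.463  0.2992 0.022 ] corner deg 17.5 flats normal 47.5 across 0.0386 0.0471
nut px 243.3216563663735 236.7640638618176 xyz [0.4505 0.181  0.022 ] corner deg 9.1 flats normal 39.1 across 0.0381 0.0461
dial ([351.24239349365234, 168.4106788635254], 40.87818908691406, 42.24917984008789) [ 0.69810972 -0.21439489  0.075     ]
disc ([361.1681785583496, 213.08938598632812], 28.92533302307129, 29.289838790893555) [ 0.53467015 -0.24605794  0.095     ]
pinred ([365.59449005126953, 211.31352996826172], 5.718135356903076, 7.44712495803833) [ 0.53760757 -0.25207484  0.149     ]
disc-dial dist 0.1664783572683638 needle 1.1807366802420773
```

Two nuts should be enough: the needle reads about 1.2–1.36 rad now, and each nut adds 0.71. I'll start with the grey nut at top px (245,209), at about (0.553, 0.177). Its flats line up with the jaws as they are now.

```bash
python3 -m handwheel '[{"xyz":[2.4,-3.1,0],"angular":[0,0,0]},{"xyz":[2.5,-3.2,0],"angular":[0,0,0]},{"xyz":[2.5,-3.2,0],"angular":[0,0,0]},{"xyz":[2.5,-3.2,0],"angular":[0,0,0]},{"xyz":[2.5,-3.2,0],"angular":[0,0,0]}]' 6.5 25; python3 -m handwheel '[{"xyz":[2.5,-3.2,0],"angular":[0,0,0]},{"xyz":[2.5,-3.2,0],"angular":[0,0,0]},{"xyz":[2.5,-3.2,0],"angular":[0,0,0]},{"xyz":[2.5,-3.2,0],"angular":[0,0,0]},{"xyz":[2.5,-3.2,0],"angular":[0,0,0]}]'
```

```text
time: 0.77
position: [0.3213, 0.4599, 0.2203]
tool_rot: [-0.98, 1.34, 0.991]
ft_force: [1.5, 0.6, 0.4]
grip_width: 0.767
time: 1.18
position: [0.4484, 0.2941, 0.2216]
tool_rot: [-0.979, 1.336, 0.993]
ft_force: [0.6, 0.4, -0.6]
grip_width: 0.746
```

```bash
python3 -m handwheel '[{"xyz":[2.2,-2.5,-2],"angular":[0,0,0]},{"xyz":[2.3,-2.5,-2],"angular":[0,0,0]},{"xyz":[2.3,-2.5,-2],"angular":[0,0,0]},{"xyz":[2,-2.3,-2.2],"angular":[0,0,0]},{"xyz":[1,-1.2,-2.2],"angular":[0,0,0]}]'; python3 -m handwheel '[{"xyz":[0,0,0],"angular":[0,0,0]}]'
python3 - <<'E'
from h import *
d=get_image('wrist');s=get_state();cv2.imwrite('pics/w1.png',d['pixels']);print(s['position'],proj(d,s['position']),proj(d,[.5533,.1771,.022]))
E
```

```text
time: 1.6
position: [0.5582, 0.1729, 0.1229]
tool_rot: [-0.974, 1.32, 0.979]
ft_force: [-0.2, -0.2, -0.0]
grip_width: 0.746
time: 1.68
position: [0.5578, 0.1673, 0.1186]
tool_rot: [-0.971, 1.33, 0.975]
ft_force: [-0.9, -0.5, -1.2]
grip_width: 0.741
[0.55798527 0.16893991 0.12062122] [281.51677306 265.43827244] [286.59078069 202.16639897]
```

View pics/w1.png

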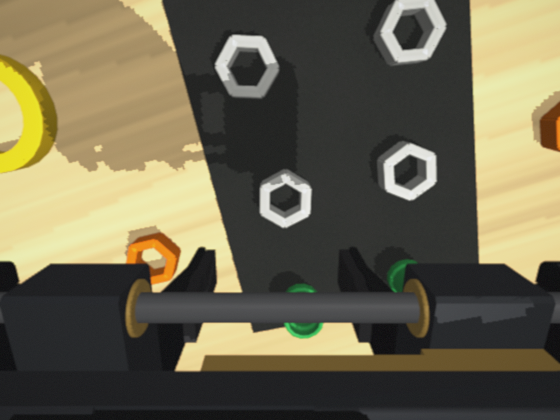

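The wrist view shows the target grey nut at about (286,199), which is where I predicted it (286.6,202). The other grey nuts are at (409,170), (411,30) and (247,65). The orange look-alike is at (152,257), off the mat.

```bash
cat > nutw.py <<'E'
from h import *
import sys
from scipy.optimize import least_squares
# fit hexagon prism silhouette: top-face bright mask in wrist image
def hexpts(x,y,a,z,A=.0205):
    k=np.arange(6)*np.pi/3+a+np.pi/6; return [(x+A/np.cos(np.pi/6)*np.cos(t),y+A/np.cos(np.pi/6)*np.sin(t),z) for t in k]
def fit(d,x,y,a,zt,zb):
    hsv=cv2.cvtColor(d['pixels'],cv2.COLOR_BGR2HSV)
    obs=((hsv[...,2]>75)&(hsv[...,1]<60)).astype(np.float32)
    c=proj(d,[x,y,zt]); u0,v0=(c-45).astype(int);u0=max(u0,0);v0=max(v0,0);S=4
    ob=cv2.resize(obs[v0:v0+90,u0:u0+90],None,fx=S,fy=S)
    def ren(p):
        P=np.array([proj(d,q) for q in hexpts(p[0],p[1],p[2],zt)+hexpts(p[0],p[1],p[2],zb)])
        hu=cv2.convexHull(P.astype(np.float32))[:,0]
        im=np.zeros_like(ob);cv2.fillPoly(im,[np.int32(((hu-[u0,v0]+.5)*S)*16)],1,shift=4)
        P=np.array([proj(d,(p[0]+.0125*np.cos(t),p[1]+.0125*np.sin(t),zt)) for t in np.linspace(0,6.28,40)])
        cv2.fillPoly(im,[np.int32(((P-[u0,v0]+.5)*S)*16)],0,shift=4)
        return im
    def cost(p): return np.abs(ren(p)-ob).mean()
    from scipy.optimize import minimize
    best=None
    r=minimize(cost,[x,y,a],method='Nelder-Mead',options=dict(initial_simplex=[[x,y,a],[x+.006,y,a],[x,y+.006,a],[x,y,a+.2]],xatol=1e-5,fatol=1e-6))
    im=ren(r.x);vis=np.stack([ob,im,ob],-1)*255;cv2.imwrite('pics/fit_%d.png'%(1000*x),vis)
    return r.x,r.fun
if __name__=='__main__':
    d=get_image(sys.argv[1]);
    for x,y,a in [(.5533,.1771,11.9),(.5619,.2772,20.2)]:
        r,f=fit(d,x,y,np.radians(a),.022,.004);print(r[:2].round(4),np.degrees(r[2]).round(1),f)
E
python3 nutw.py wrist; python3 nutw.py top
```

```text
[0.5519 0.1761] 11.4 0.03793354704976082
[0.5601 0.2768] 21.0 0.05130787193775177
[0.5506 0.1757] 21.6 0.021481482312083244
[0.5632 0.2783] 23.1 0.016278935596346855[ WARN:0@1.569] global loadsave.cpp:1063 imwrite_ Unsupported depth image for selected encoder is fallbacked to CV_8U.
[ WARN:0@1.684] global loadsave.cpp:1063 imwrite_ Unsupported depth image for selected encoder is fallbacked to CV_8U.
```

```bash
cat > st.py <<'E'
from h import *
from scipy.spatial.transform import Rotation as R
def st():
    s=get_state();M=R.from_rotvec(s['tool_rot']).as_matrix()
    print('t',round(s['time'],2),'p',np.round(s['position'],4),'yaw',np.degrees(np.arctan2(M[1,2],M[0,2])).round(1),'down',M[:,0].round(3),'jawz',M[2,2].round(3),'f',np.round(s['ft_force'],1),'g',round(s['grip_width']*87,1))
    return s
if __name__=='__main__': st()
E
python3 st.py; python3 -m handwheel '[{"xyz":[-0.6,0.8,-2.5],"angular":[0,0,0]},{"xyz":[0,0,-2.5],"angular":[0,0,0]},{"xyz":[0,0,-2],"angular":[0,0,0]},{"xyz":[0,0,0],"angular":[0,0,0]}]'; python3 st.py; python3 nutw.py wrist 2>/dev/null;python3 -c "
from h import *
cv2.imwrite('pics/w2.png',get_image('wrist')['pixels'])"
```

```text
t 1.83 p [0.5581 0.1738 0.1235] yaw 72.4 down [ 0.013  0.014 -1.   ] jawz 0.017 f [-0.2  0.2  0.5] g 64.7
time: 2.17
position: [0.5535, 0.1942, 0.0609]
tool_rot: [-0.978, 1.298, 0.989]
ft_force: [-0.2, 0.3, 0.0]
grip_width: 0.75
t 2.17 p [0.5535 0.1942 0.0609] yaw 73.1 down [ 0.025  0.026 -0.999] jawz 0.033 f [-0.2  0.3  0. ] g 65.2
[0.552  0.1763] 10.7 0.06873311847448349
[0.5602 0.2766] 21.8 0.08310088515281677
```

View pics/w2.png

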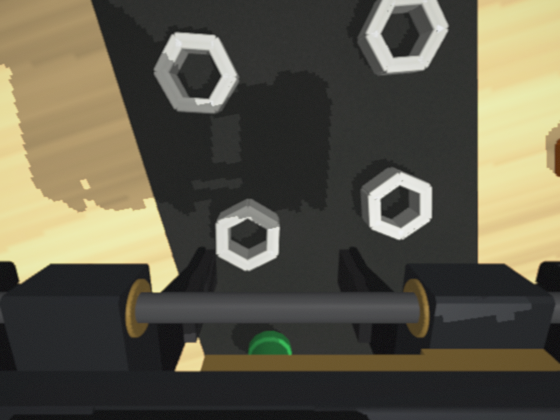

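The nut (248,236) is left of the jaw centre (~278), so the tool has overshot in y by about 18 mm. I'll correct that and see how the arm settles.

```bash
python3 -m handwheel '[{"xyz":[-0.2,-1.8,0],"angular":[1.5,-1.5,-1]},{"xyz":[0,0,0],"angular":[0,0,0]},{"xyz":[0,0,0],"angular":[0,0,0]}]'; python3 st.py;python3 -m handwheel '[{"xyz":[0,0,0],"angular":[0,0,0]}]'>/dev/null; python3 st.py
```

```text
time: 2.52
position: [0.5572, 0.1812, 0.0715]
tool_rot: [-0.958, 1.248, 0.973]
ft_force: [0.2, 0.2, 0.2]
grip_width: 0.751
t 2.52 p [0.5572 0.1812 0.0715] yaw 72.4 down [ 0.067  0.06  -0.996] jawz 0.078 f [0.2 0.2 0.2] g 65.4
t 2.6 p [0.5582 0.1814 0.0736] yaw 72.4 down [ 0.069  0.061 -0.996] jawz 0.079 f [0.5 0.1 0.4] g 65.1
```

```bash
cat > to.py <<'E'
from st import *
import sys
def to(x,y,z,yaw):
    s=st();M=R.from_rotvec(s['tool_rot']).as_matrix()
    X=np.array([0,0,-1.]);c,n=np.cos(np.radians(yaw)),np.sin(np.radians(yaw));Z=np.array([c,n,0]);T=np.stack([X,np.cross(Z,X),Z],1)
    w=np.degrees(R.from_matrix(T@M.T).as_rotvec());print('need cm',(100*(np.array([x,y,z])-s['position'])).round(2),'deg',w.round(1))
if __name__=='__main__': to(*map(float,sys.argv[1:5]))
E
python3 -m handwheel '[{"xyz":[-0.6,-0.5,-1.5],"angular":[-3.4,3.9,0]},{"xyz":[0,0,0],"angular":[0,0,0]}]'|head -2; python3 to.py .552 .1763 .045 71.3
```

```text
time: 2.77
position: [0.5536, 0.1778, 0.0618]
t 2.77 p [0.5536 0.1778 0.0618] yaw 72.3 down [ 0.004  0.003 -1.   ] jawz 0.004 f [-0.   0.5 -1.3] g 65.0
need cm [-0.16 -0.15 -1.68] deg [-0.2  0.2 -1. ]
```

```bash
python3 -m handwheel '[{"xyz":[-0.15,-0.15,-1.7],"angular":[0,0,-1]},{"xyz":[0,0,-0.2],"angular":[0,0,0]}]'|head -2; python3 to.py .552 .1763 .03 71.3;python3 -c "
from h import *
cv2.imwrite('pics/w3.png',get_image('wrist')['pixels'])"
```

```text
time: 2.93
position: [0.5547, 0.1785, 0.0451]
t 2.93 p [0.5547 0.1785 0.0451] yaw 71.4 down [ 0.009  0.006 -1.   ] jawz 0.009 f [-1.5  0.3  0.1] g 65.1
need cm [-0.27 -0.22 -1.51] deg [-0.3  0.5 -0.1]
```

View pics/w3.png

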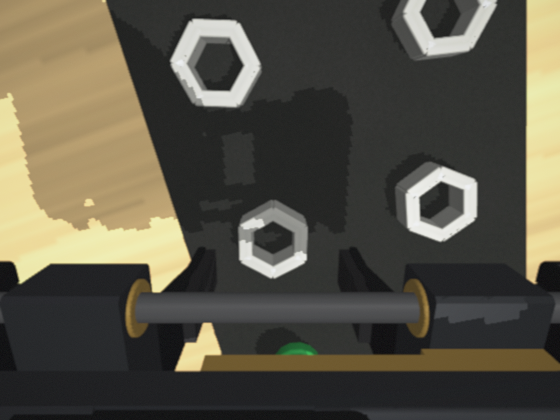

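The nut is now centred between the jaws at (273,239), with its flats parallel to the pads. Descending now.

```bash
python3 -m handwheel '[{"xyz":[-0.27,-0.22,-1.7],"angular":[-0.3,0.5,0]},{"xyz":[0,0,-0.8],"angular":[0,0,0]}]'|head -2; python3 to.py .552 .1763 .009 71.3
```

```text
time: 3.15
position: [0.5562, 0.1782, 0.0248]
t 3.15 p [0.5562 0.1782 0.0248] yaw 71.5 down [ 0.01   0.006 -1.   ] jawz 0.009 f [-1.2 -0.6 -0.5] g 64.6
need cm [-0.42 -0.19 -1.58] deg [-0.3  0.6 -0.2]
```

```bash
python3 -m handwheel '[{"xyz":[-0.5,-0.2,-1.2],"angular":[-0.3,0.6,0]},{"xyz":[-0.1,0,-0.3],"angular":[0,0,0]}]'|head -2; python3 to.py .552 .1763 .009 71.3
```

```text
time: 3.32
position: [0.5498, 0.1761, 0.0087]
t 3.32 p [0.5498 0.1761 0.0087] yaw 71.5 down [-0.     0.001 -1.   ] jawz 0.001 f [-0.3 -0.8 -0.8] g 65.4
need cm [0.22 0.02 0.03] deg [-0.  -0.  -0.2]
```

```bash
python3 -m handwheel '[{"xyz":[0.2,0,0],"angular":[0,0,0]},{"xyz":[0,0,0],"angular":[0,0,0]}]' 3.5 25|head -2; python3 to.py .552 .1763 .009 71.3; python3 -m handwheel '[{"xyz":[0,0,0],"angular":[0,0,0]},{"xyz":[0,0,0],"angular":[0,0,0]},{"xyz":[0,0,0],"angular":[0,0,0]},{"xyz":[0,0,0],"angular":[0,0,0]}]'|head -2; python3 to.py .552 .1763 .009 71.3
```

```text
time: 3.48
position: [0.5508, 0.1756, 0.0074]
t 3.48 p [0.5508 0.1756 0.0074] yaw 71.5 down [-0.002  0.    -1.   ] jawz -0.001 f [0.1 0.5 0.4] g 57.8
need cm [0.12 0.07 0.16] deg [-0.  -0.1 -0.2]
time: 3.82
position: [0.5517, 0.1759, 0.0084]
t 3.82 p [0.5517 0.1759 0.0084] yaw 71.5 down [-0.001  0.001 -1.   ] jawz 0.001 f [ 0.1 -1.  -1.1] g 41.2
need cm [0.03 0.04 0.06] deg [-0.  -0.  -0.2]
```

Gripped at 41.2 mm. Lifting and carrying to the scale.

```bash
python3 -m handwheel '[{"xyz":[0,0,3],"angular":[0,0,0]},{"xyz":[0,0,4],"angular":[0,0,0]},{"xyz":[0,-2,4],"angular":[0,0,0]},{"xyz":[0,-3.5,2],"angular":[0,0,0]},{"xyz":[0,-4,2],"angular":[0,0,0]}]'|head -2; python3 to.py .54 -.17 .19 71.3; python3 -m handwheel '[{"xyz":[0,-4,0.5],"angular":[0,0,0]},{"xyz":[0,-4,0.5],"angular":[0,0,0]},{"xyz":[0,-4,0.5],"angular":[0,0,0]},{"xyz":[0,-4,0.5],"angular":[0,0,0]},{"xyz":[0,-4,0.5],"angular":[0,0,0]}]'|head -2; python3 to.py .54 -.17 .19 71.3
```

```text
time: 4.23
position: [0.5441, 0.0902, 0.1549]
t 4.23 p [0.5441 0.0902 0.1549] yaw 72.5 down [-0.014 -0.    -1.   ] jawz -0.005 f [ 0.2 -0.6 -1.8] g 40.6
need cm [ -0.41 -26.02   3.51] deg [ 0.  -0.8 -1.2]
time: 4.65
position: [0.546, -0.1148, 0.1886]
t 4.65 p [ 0.546  -0.1148  0.1886] yaw 72.9 down [ 0.     0.005 -1.   ] jawz 0.004 f [ 1.  -0.2 -1.7] g 40.8
need cm [-0.6  -5.52  0.14] deg [-0.3  0.  -1.6]
```

```bash
python3 -m handwheel '[{"xyz":[-0.5,-3,0.5],"angular":[-0.3,0,-1.6]},{"xyz":[0,0,0],"angular":[0,0,0]},{"xyz":[0,0,0],"angular":[0,0,0]}]'|head -2; python3 to.py .54 -.22 .2 71.3
python3 - <<'E'
from h import *
d=get_image('wrist');cv2.imwrite('pics/w4.png',d['pixels']);print(proj(d,[.5376,-.252,.149]),proj(d,[.5376,-.252,.095]))
E
```

```text
time: 4.9
position: [0.5385, -0.16, 0.1964]
t 4.9 p [ 0.5385 -0.16    0.1964] yaw 70.3 down [ 0.004 -0.007 -1.   ] jawz -0.005 f [-0.5  1.6 -0.5] g 40.9
need cm [ 0.15 -6.    0.36] deg [0.4 0.2 1. ]
[153.8042139  272.66426346] [176.47956139 242.67275254]
```

View pics/w4.png

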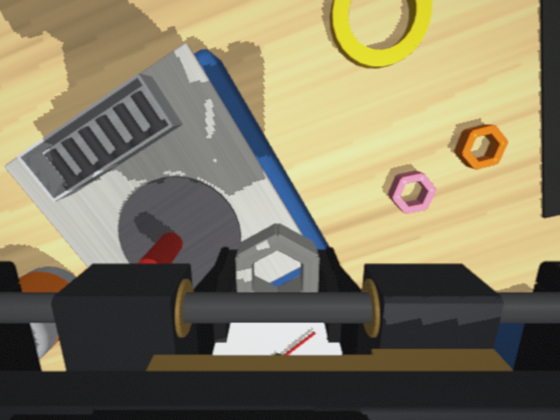

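The wrist view shows the held nut with its bore at about (277,265). The red pin is at about (165,250), with its top hidden behind the finger linkage. I'll move past the pin in +x so its top comes into view.

```bash
python3 -m handwheel '[{"xyz":[1.7,-3.2,0.2],"angular":[0.3,0,1]},{"xyz":[1.8,-3.3,0],"angular":[0,0,0]},{"xyz":[1,-2,0],"angular":[0,0,0]},{"xyz":[0,0,0],"angular":[0,0,0]},{"xyz":[0,0,0],"angular":[0,0,0]}]'|head -2; python3 to.py .585 -.265 .197 71.3
python3 - <<'E'
from h import *
d=get_image('wrist');cv2.imwrite('pics/w5.png',d['pixels']);print(proj(d,[.5376,-.252,.149]),proj(d,[.5376,-.252,.095]))
E
```

```text
time: 5.37
position: [0.5858, -0.2377, 0.1957]
t 5.37 p [ 0.5858 -0.2377  0.1957] yaw 72.2 down [ 0.001  0.005 -1.   ] jawz 0.005 f [ 0.2  0.8 -2. ] g 40.9
need cm [-0.08 -2.73  0.13] deg [-0.3  0.  -0.9]
[232.97974402 171.56474879] [241.31138497 159.41725779]
```

View pics/w5.png

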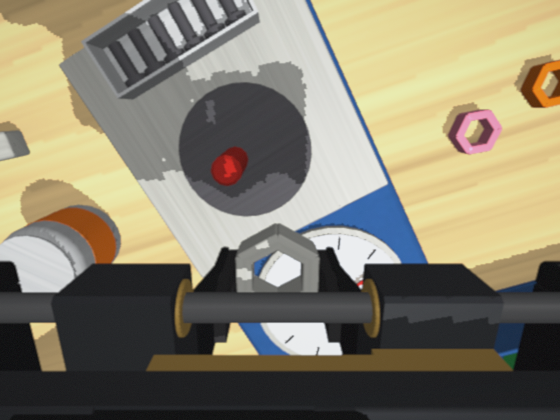

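```bash
cat > pin.py <<'E'
from st import *
from scipy.optimize import minimize
def circ(x,y,r,z,n=48): return [(x+r*np.cos(t),y+r*np.sin(t),z) for t in np.linspace(0,2*np.pi,n)]
def iou_fit(d,ob,ren,p0,step,clip):
    u0,v0,u1,v1=clip;S=4;O=cv2.resize(ob[v0:v1,u0:u1].astype(np.float32),None,fx=S,fy=S)
    def R_(p):
        im=np.zeros_like(O)
        for P,val in ren(p):
            q=np.array([proj(d,a) for a in P],np.float32);hu=cv2.convexHull(q)[:,0]
            cv2.fillPoly(im,[np.int32((hu-[u0,v0]+.5)*S*16)],val,shift=4)
        return im
    r=minimize(lambda p:np.abs(R_(p)-O).mean(),p0,method='Nelder-Mead',options=dict(initial_simplex=[p0]+[np.array(p0)+np.eye(len(p0))[i]*step for i in range(len(p0))],xatol=2e-5,fatol=1e-7))
    return r.x,r.fun,O.mean(),R_(r.x),O
def pin(d,x,y,sink,fn=None,zb=None):
    h=cv2.cvtColor(d['pixels'],cv2.COLOR_BGR2HSV)
    ob=((h[...,0]<8)|(h[...,0]>172))&(h[...,1]>130)&(h[...,2]>50)
    c=proj(d,[x,y,.13]);a=30 if d['K'][0][0]<400 else 12
    clip=[max(0,int(c[0])-a),max(0,int(c[1])-a),int(c[0])+a,int(c[1])+a]
    zb=.1-sink if zb is None else zb
    ren=lambda p:[(circ(p[0],p[1],.008,.154-sink)+circ(p[0],p[1],.01,.152-sink)+circ(p[0],p[1],.01,zb),1.)]
    r=iou_fit(d,ob,ren,[x,y],.004,clip)
    if fn: cv2.imwrite(fn,np.uint8(np.stack([r[4],r[3],r[4]],-1)*255))
    return r[0],r[1],r[2]
if __name__=='__main__':
    st()
    for n in ['wrist','top','scene']:
        d=get_image(n);r=pin(d,.5376,-.254,.0045,f'pics/pin_{n}.png');print(n,r)
        if n=='wrist': crop(d,170,70,330,300,3,'pics/w5c.png')
E
python3 pin.py
```

```text
t 5.42 p [ 0.5857 -0.2375  0.1957] yaw 72.2 down [ 0.001  0.005 -1.   ] jawz 0.005 f [ 0.1 -0.1 -1.5] g 40.6
wrist (array([ 0.5355488 , -0.25617032]), np.float64(0.02248535118997097), np.float32(0.28166667))
top (array([ 0.53836898, -0.24992197]), np.float64(0.0754123255610466), np.float32(0.0))
scene (array([ 0.53744277, -0.25286377]), np.float64(0.02924601174890995), np.float32(0.140625))
```

View pics/w5c.png

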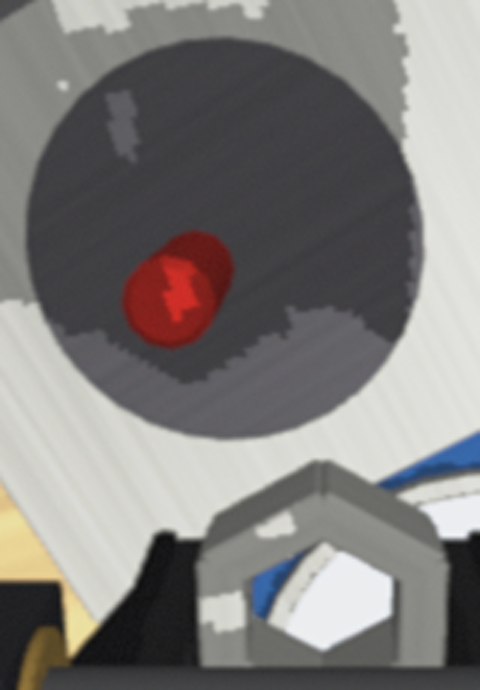

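View pics/pin_wrist.png

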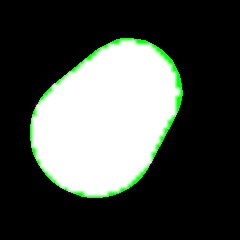

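```bash
cat > held.py <<'E'
from st import *
from scipy.optimize import least_squares
def held(d,s,obs,dz0=.0135):
    # obs: top-face vertices pixel list: top, right, left
    M=R.from_rotvec(s['tool_rot']).as_matrix();p=np.array(s['position'])
    yaw=np.arctan2(M[1,2],M[0,2]);C=.0205/np.cos(np.pi/6)
    def pts(q):
        x,y,z,a=q;c=p[:2]+[x,y]
        return np.array([[c[0]+C*np.cos(t),c[1]+C*np.sin(t),p[2]+z] for t in yaw+a+np.array([90,30,150])*np.pi/180])
    f=lambda q:np.concatenate([(np.array([proj(d,P) for P in pts(q)])-obs).ravel(),[(q[2]-dz0)*2000,q[3]*100]])
    r=least_squares(f,[0,0,dz0,0],x_scale=[.01,.01,.01,.1]);return r.x,f(r.x)
if __name__=='__main__':
    s=st();d=get_image('wrist')
    print('cam rel',(d['cam_to_world'][:3,3]-s['position']).round(4))
    r,f=held(d,s,np.array([[277.3,234],[318.7,258.3],[236,258.3]]));print(r.round(4),f.round(2))
E
python3 held.py
python3 - <<'E'
import sys;sys.path.insert(0,'.')
from h import *
d=get_image('wrist');crop(d,215,210,345,300,6,'pics/held.png')
E
```

```text
t 5.57 p [ 0.5855 -0.2367  0.1964] yaw 72.3 down [ 0.002  0.006 -1.   ] jawz 0.006 f [ 0.7 -0.5 -1.7] g 40.5
cam rel [-0.0758  0.0224  0.1624]
[ 0.0016 -0.0012  0.0134 -0.0003] [ 0.07  1.02  0.75 -0.57 -0.83 -0.43 -0.14 -0.03]
```

View pics/held.png

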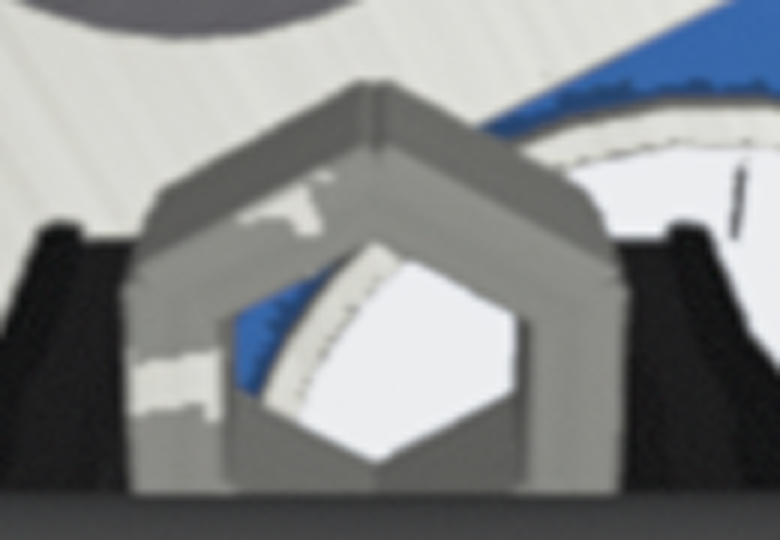

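The wrist fit puts the pin top at (0.5355, −0.2562). The held nut's centre is at TCP + (1.6, −1.2) mm in the same camera, so the TCP target is about (0.534, −0.255). I'll hover over it and look through the bore.

```bash
python3 -m handwheel '[{"xyz":[-2.5,-0.9,-0.5],"angular":[0,0,0]},{"xyz":[-2,-0.7,-0.5],"angular":[0,0,0]},{"xyz":[-0.3,-0.1,0],"angular":[0,0,0]},{"xyz":[0,0,0],"angular":[0,0,0]}]'|head -2; python3 to.py .534 -.255 .175 71.8; python3 -m handwheel '[{"xyz":[0,0,0],"angular":[0,0,0]}]'|head -2; python3 to.py .534 -.255 .175 71.8
```

```text
time: 6.0
position: [0.5374, -0.2501, 0.1873]
t 6.0 p [ 0.5374 -0.2501  0.1873] yaw 72.6 down [ 0.005  0.007 -1.   ] jawz 0.009 f [ 1.7 -0.  -1.2] g 41.0
need cm [-0.34 -0.49 -1.23] deg [-0.4  0.3 -0.8]
time: 6.08
position: [0.5377, -0.2495, 0.1877]
t 6.08 p [ 0.5377 -0.2495  0.1877] yaw 72.7 down [ 0.006  0.008 -1.   ] jawz 0.009 f [ 0.1  0.3 -2.3] g 40.8
need cm [-0.37 -0.55 -1.27] deg [-0.5  0.4 -0.9]
```

```bash
python3 -m handwheel '[{"xyz":[-0.4,-0.55,-1.2],"angular":[-0.5,0.4,-0.9]},{"xyz":[0,0,0],"angular":[0,0,0]},{"xyz":[0,0,0],"angular":[0,0,0]}]'|head -2; python3 to.py .534 -.255 .175 71.8
python3 - <<'E'
from h import *
d=get_image('wrist');crop(d,215,200,345,300,6,'pics/hov1.png')
d=get_image('scene');crop(d,145,120,275,245,5,'pics/hov1s.png')
E
```

```text
time: 6.33
position: [0.5364, -0.2538, 0.1757]
t 6.33 p [ 0.5364 -0.2538  0.1757] yaw 71.8 down [ 0.002 -0.002 -1.   ] jawz -0.001 f [ 1.  -0.3 -0.3] g 41.1
need cm [-0.24 -0.12 -0.07] deg [ 0.1  0.1 -0. ]
```

View pics/hov1.png

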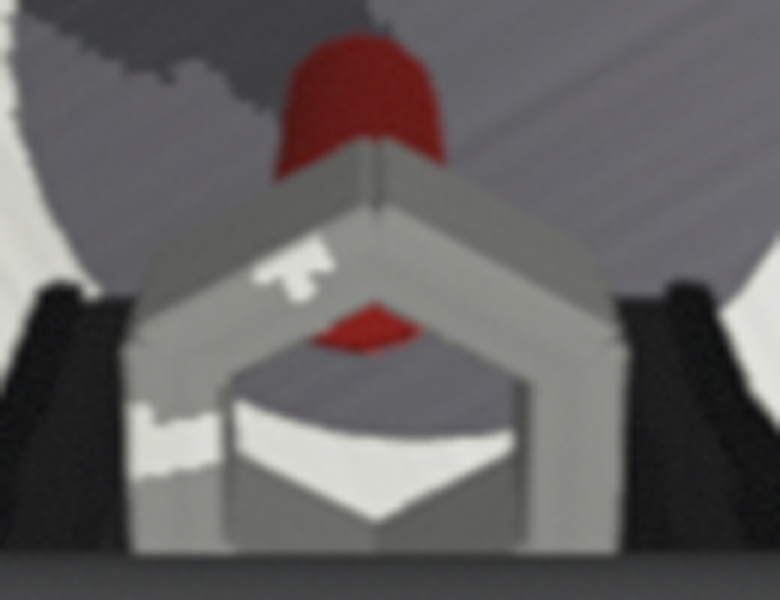

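View pics/hov1s.png

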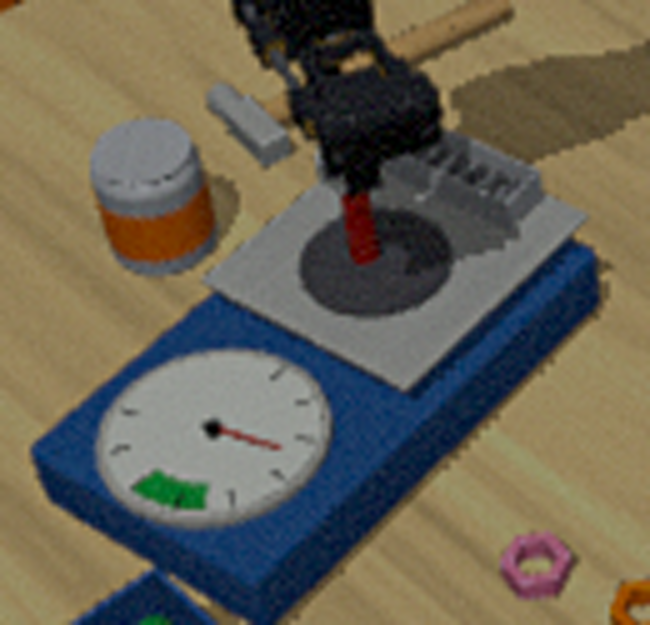

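```bash
cat > pinb.py <<'E'
from st import *
from held import held
# visible-pin check: render predicted pin and compare to observed red; grid search xy
import sys
def run(sink,px,py,obs,zoff=.0):
    s=st();d=get_image('wrist')
    r,f=held(d,s,np.array(obs));nc=np.array(s['position'])[:2]+r[:2];print('nut ctr',nc.round(4),'off',r.round(4),'res',np.abs(f).max().round(2))
    h=cv2.cvtColor(d['pixels'],cv2.COLOR_BGR2HSV)
    ob=((h[...,0]<8)|(h[...,0]>172))&(h[...,1]>130)&(h[...,2]>50)
    M=R.from_rotvec(s['tool_rot']).as_matrix();yaw=np.arctan2(M[1,2],M[0,2]);zt=s['position'][2]+r[2]
    # occluder mask: nut(outer hull minus bore through) & rod
    def hexa(A,z): return [(nc[0]+A/np.cos(np.pi/6)*np.cos(t),nc[1]+A/np.cos(np.pi/6)*np.sin(t),z) for t in yaw+np.radians(np.arange(30,390,60))]
    S=4;u0,v0,u1,v1=215,180,345,288
    def fill(im,P,val):
        q=np.array([proj(d,a) for a in P],np.float32);cv2.fillPoly(im,[np.int32((cv2.convexHull(q)[:,0]-[u0,v0]+.5)*S*16)],val,shift=4)
    sh=((v1-v0)*S,(u1-u0)*S)
    occ=np.zeros(sh,np.float32);fill(occ,hexa(.0205,zt)+hexa(.0205,zt-.018),1.)
    b1=np.zeros(sh,np.float32);fill(b1,hexa(.0125,zt),1.);b2=np.zeros(sh,np.float32);fill(b2,hexa(.0125,zt-.018),1.)
    occ[(b1*b2)>0]=0
    O=cv2.resize(ob[v0:v1,u0:u1].astype(np.float32),(sh[1],sh[0]))
    from scipy.optimize import minimize
    def ren(p):
        im=np.zeros(sh,np.float32);fill(im,[(p[0]+rr*np.cos(t),p[1]+rr*np.sin(t),z) for rr,z in ((.008,.154-sink),(.01,.152-sink),(.01,.1-sink)) for t in np.linspace(0,6.3,40)],1.);im[occ>0]=0;return im
    p0=np.array([px,py])
    m=minimize(lambda p:np.abs(ren(p)-O).mean(),p0,method='Nelder-Mead',options=dict(initial_simplex=[p0,p0+[.004,0],p0+[0,.004]],xatol=2e-5,fatol=1e-7))
    print('pin',m.x.round(4),'cost',m.fun,'/',O.mean(),'shift nut->pin cm',(100*(m.x-nc)).round(2))
    cv2.imwrite('pics/pinb.png',np.uint8(np.stack([O,ren(m.x),occ*.4],-1)*255))
if __name__=='__main__':
    a=[float(v) for v in sys.argv[1:]]
    run(a[0],.5355,-.256,[[a[1],a[2]],[a[3],a[4]],[a[5],a[6]]])
E
python3 pinb.py .0045 277.6 234.5 319.2 257.3 235.8 257.3
```

```text
t 6.43 p [ 0.5359 -0.2537  0.1753] yaw 71.9 down [ 0.001 -0.002 -1.   ] jawz -0.001 f [ 0.2  0.7 -1.7] g 40.7
nut ctr [ 0.5372 -0.2547] off [ 0.0014 -0.0009  0.0134  0.0002] res 0.49
pin [ 0.536  -0.2561] cost 0.01048316154628992 / 0.033618234 shift nut->pin cm [-0.12 -0.14]
```

View pics/pinb.png

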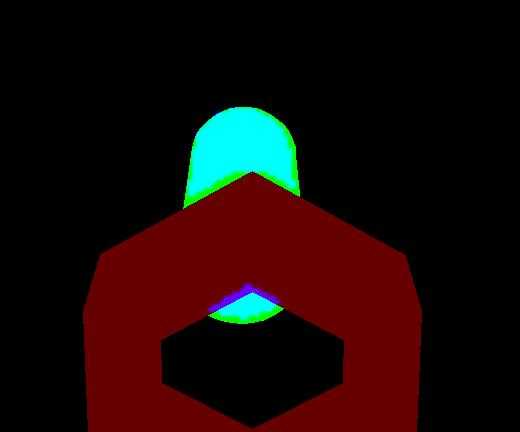

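```bash
python3 -m handwheel '[{"xyz":[-0.15,-0.15,-0.8],"angular":[0,0,0]},{"xyz":[0,0,-0.5],"angular":[0,0,0]},{"xyz":[0,0,0],"angular":[0,0,0]}]'|head -2; python3 to.py .5347 -.2551 .158 71.8; python3 pinb.py .0045 277.6 234.5 319.2 257.3 235.8 257.3;python3 - <<'E'
from h import *
d=get_image('wrist');crop(d,215,200,345,300,6,'pics/hov2.png')
E
```

```text
time: 6.73
position: [0.535, -0.2555, 0.1616]
t 6.73 p [ 0.535  -0.2555  0.1616] yaw 71.9 down [ 0.002 -0.002 -1.   ] jawz -0.002 f [-0.3  0.4 -1.9] g 40.8
need cm [-0.03  0.04 -0.36] deg [ 0.1  0.1 -0.1]
t 6.73 p [ 0.535  -0.2555  0.1616] yaw 71.9 down [ 0.002 -0.002 -1.   ] jawz -0.002 f [-0.3  0.4 -1.9] g 40.8
nut ctr [ 0.5364 -0.2564] off [ 0.0013 -0.001   0.0134  0.0002] res 0.5
pin [ 0.5353 -0.2561] cost 0.013300447724759579 / 0.043589745 shift nut->pin cm [-0.11  0.03]
```

View pics/hov2.png

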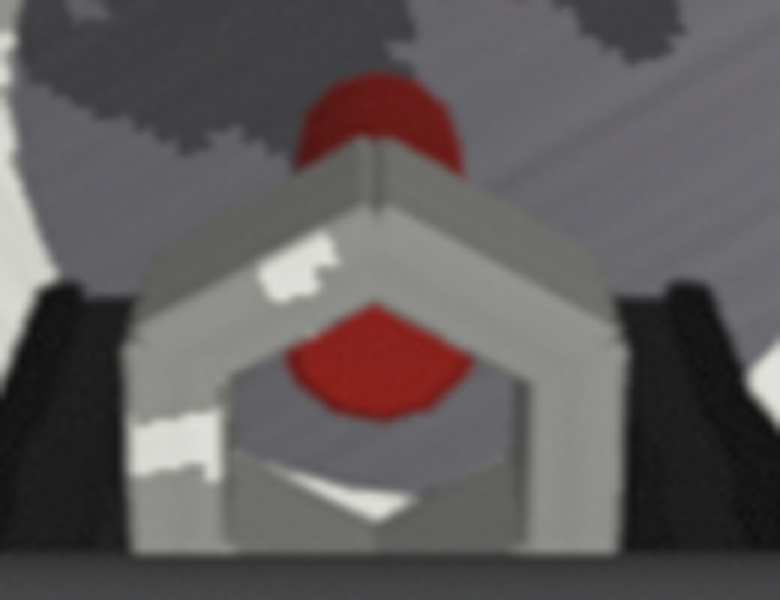

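```bash
python3 -m handwheel '[{"xyz":[-0.12,0.02,-0.5],"angular":[0,0,0]},{"xyz":[-0.03,0,-0.2],"angular":[0,0,0]}]'; python3 to.py .5345 -.2552 .15 71.8
python3 - <<'E'
from h import *
d=get_image('wrist');crop(d,215,200,345,300,6,'pics/hov3.png')
E
```

```text
time: 7.0
position: [0.534, -0.2558, 0.1555]
tool_rot: [-0.977, 1.341, 0.969]
ft_force: [0.2, 1.0, -2.6]
grip_width: 0.463
t 7.0 p [ 0.534  -0.2558  0.1555] yaw 71.9 down [ 0.003 -0.003 -1.   ] jawz -0.002 f [ 0.2  1.  -2.6] g 40.2
need cm [ 0.05  0.06 -0.55] deg [ 0.2  0.2 -0.1]
```

View pics/hov3.png

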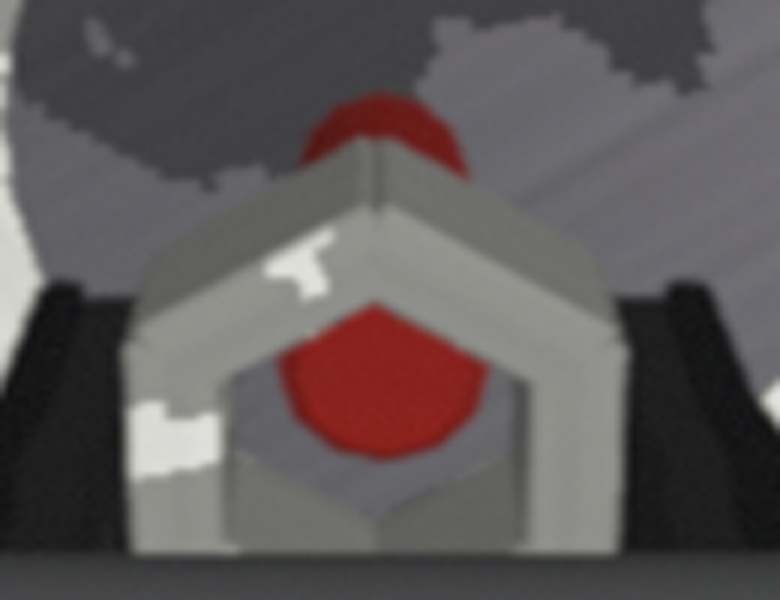

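The pin top sits in the bore opening, about 1 mm off towards image-up and image-right. I'll trim that and thread the nut on.

```bash
python3 -m handwheel '[{"xyz":[-0.08,0.1,-0.2],"angular":[0,0,0]},{"xyz":[0,0,-0.4],"angular":[0,0,0]}]'; python3 to.py .5332 -.2548 .15 71.8
python3 - <<'E'
from h import *
d=get_image('wrist');crop(d,215,200,345,300,6,'pics/hov4.png')
E
```

```text
time: 7.22
position: [0.5336, -0.255, 0.1498]
tool_rot: [-0.977, 1.34, 0.968]
ft_force: [-0.3, 0.0, -0.3]
grip_width: 0.469
t 7.22 p [ 0.5336 -0.255   0.1498] yaw 71.9 down [ 0.005 -0.003 -1.   ] jawz -0.002 f [-0.3  0.  -0.3] g 40.8
need cm [-0.04  0.02  0.02] deg [ 0.2  0.3 -0.1]
```

View pics/hov4.png

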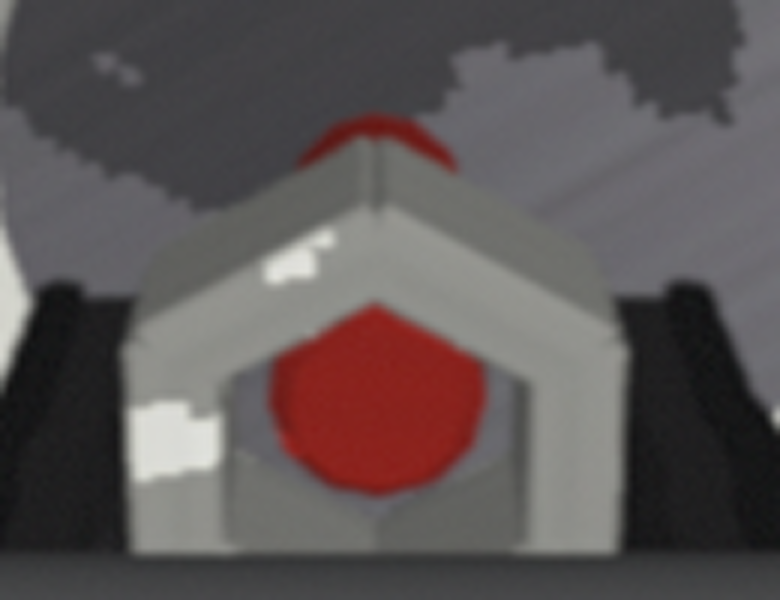

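The pin is in the bore and centred, with no contact force. Letting it down.

```bash
python3 -m handwheel '[{"xyz":[-0.04,0,-0.8],"angular":[0.2,0.3,0]},{"xyz":[0,0,-0.7],"angular":[0,0,0]}]'; python3 to.py .5334 -.2550 .103 71.8
python3 - <<'E'
from h import *
d=get_image('wrist');crop(d,215,200,345,300,6,'pics/hov5.png')
E
```

```text
time: 7.43
position: [0.5336, -0.255, 0.1339]
tool_rot: [-0.973, 1.342, 0.973]
ft_force: [-0.9, -0.6, -1.9]
grip_width: 0.469
t 7.43 p [ 0.5336 -0.255   0.1339] yaw 71.9 down [ 0.001  0.    -1.   ] jawz 0.0 f [-0.9 -0.6 -1.9] g 40.8
need cm [-0.02  0.   -3.09] deg [-0.   0.  -0.1]
```

View pics/hov5.png

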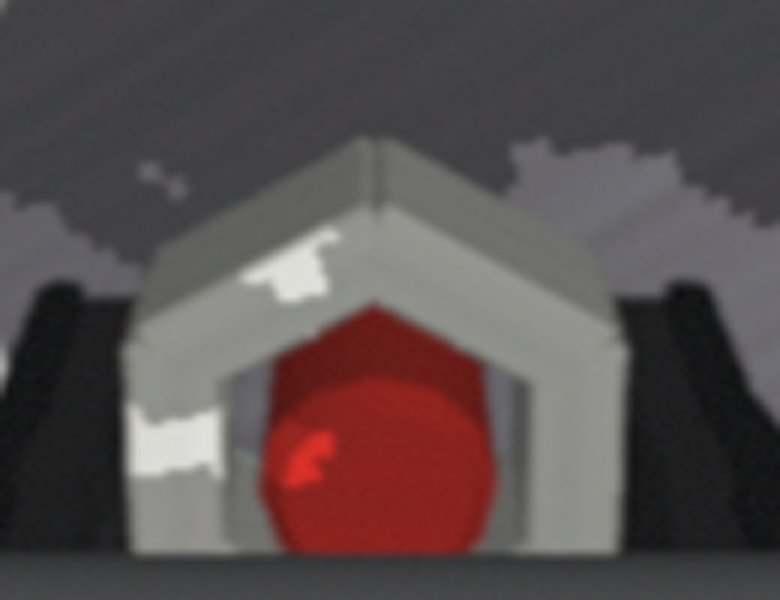

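```bash
python3 -m handwheel '[{"xyz":[0,0,-1],"angular":[0,0,0]},{"xyz":[0,0,-0.7],"angular":[0,0,0]}]'; python3 to.py .5334 -.2550 .1 71.8; python3 -m handwheel '[{"xyz":[0,0,-0.5],"angular":[0,0,0]},{"xyz":[0,0,-0.3],"angular":[0,0,0]}]'; python3 to.py .5334 -.2550 .1 71.8
```

```text
time: 7.65
position: [0.5333, -0.2549, 0.1145]
tool_rot: [-0.973, 1.343, 0.974]
ft_force: [-0.2, -0.9, -2.1]
grip_width: 0.467
t 7.65 p [ 0.5333 -0.2549  0.1145] yaw 71.9 down [-0.  0. -1.] jawz 0.0 f [-0.2 -0.9 -2.1] g 40.6
need cm [ 0.01 -0.01 -1.45] deg [-0.  -0.  -0.1]
time: 7.82
position: [0.5328, -0.2546, 0.1041]
tool_rot: [-0.972, 1.344, 0.975]
ft_force: [0.6, 0.1, -0.5]
grip_width: 0.471
t 7.82 p [ 0.5328 -0.2546  0.1041] yaw 71.9 down [-0.002  0.001 -1.   ] jawz 0.0 f [ 0.6  0.1 -0.5] g 41.0
need cm [ 0.06 -0.04 -0.41] deg [-0.  -0.1 -0.1]
```

```bash
for i in 1 2 ; do python3 -m handwheel '[{"xyz":[0,0,-0.15],"angular":[0,0,0]},{"xyz":[0,0,-0.1],"angular":[0,0,0]}]'>/dev/null; python3 st.py;done
cat > needle.py <<'E'
from h import *
import sys
out=sys.argv[1]
for n,bx in (('scene',(145,180,230,245)),('top',(325,140,380,200))):
    d=get_image(n);x0,y0,x1,y1=bx;S=8
    g=cv2.resize(d['pixels'][y0:y1,x0:x1],None,fx=S,fy=S,interpolation=cv2.INTER_CUBIC).astype(int)
    dc=np.array([.6981,-.2144,.078]);dc=np.array([.6985,-.2146,.078])
    red=(g[...,2]-g[...,1]>45)&(g[...,2]-g[...,0]>45)
    ys,xs=np.where(red);P=np.array([ray(d,x0+(x+.5)/S-.5,y0+(y+.5)/S-.5,.078)[:2] for x,y in zip(xs[::3],ys[::3])])
    if len(P)==0: print(n,'no red');continue
    q=P-dc[:2];k=np.hypot(*q.T)<.056;q=q[k]
    far=q[np.hypot(*q.T)>.02]
    pan=np.array([.5347,-.2461])-dc[:2]
    a=np.arctan2(*far.mean(0)[::-1]);b=np.arctan2(*pan[::-1])
    # line direction independent of hub
    c,v=np.linalg.eigh(np.cov(q.T));w=v[:,1]*np.sign(v[:,1]@far.mean(0));a2=np.arctan2(w[1],w[0])
    print(n,'needle hub-based',((b-a)%(2*np.pi)).round(2),'line',((b-a2)%(2*np.pi)).round(2),'n',len(far))
    cv2.imwrite(f'pics/needle_{n}_{out}.png',g.astype(np.uint8))
E
python3 needle.py a
```

```text
t 7.98 p [ 0.5328 -0.2544  0.1006] yaw 71.9 down [-0.002  0.001 -1.   ] jawz -0.0 f [ 0.2 -0.6 -1. ] g 40.6
t 8.15 p [ 0.5328 -0.2545  0.0981] yaw 71.9 down [-0.003  0.001 -1.   ] jawz -0.0 f [-0.3  0.7 -0.8] g 41.0
scene needle hub-based 1.66 line 1.7 n 158
top needle hub-based 1.7 line 1.71 n 226
```

View pics/needle_scene_a.png

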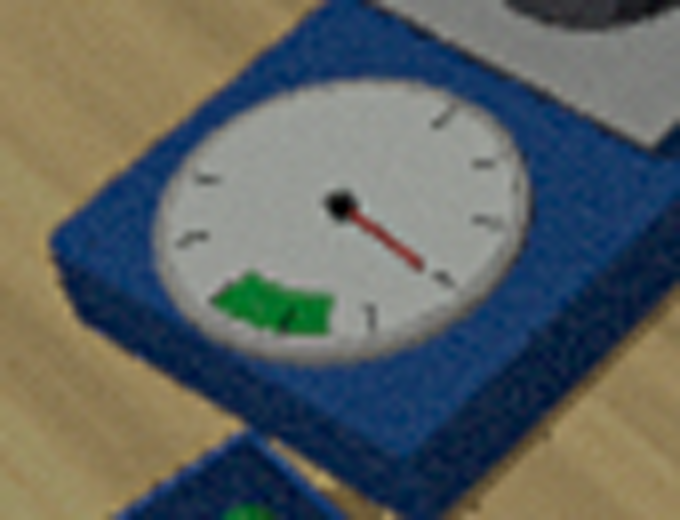

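The needle has moved to 1.70 rad from about 1.3, so the nut is touching the disc and partly supported. About 1 mm more, then release.

```bash
python3 -m handwheel '[{"xyz":[0,0,-0.1],"angular":[0,0,0]},{"xyz":[0,0,0],"angular":[0,0,0]}]'>/dev/null; python3 st.py;python3 needle.py b
```

```text
t 8.42 p [ 0.5329 -0.2545  0.0976] yaw 71.9 down [-0.002  0.001 -1.   ] jawz 0.0 f [ 0.5 -0.5 -0.4] g 40.9
scene needle hub-based 1.81 line 1.86 n 128
top needle hub-based 1.78 line 1.79 n 202
```

```bash
python3 -m handwheel '[{"xyz":[0,0,-0.12],"angular":[0,0,0]},{"xyz":[0,0,0],"angular":[0,0,0]}]'>/dev/null; python3 st.py;python3 needle.py b
```

```text
t 8.68 p [ 0.533  -0.2546  0.0967] yaw 71.9 down [-0.002  0.001 -1.   ] jawz 0.0 f [-0.   0.3  0.6] g 40.8
scene needle hub-based 2.04 line 2.09 n 151
top needle hub-based 2.03 line 2.05 n 187
```

```bash
python3 -m handwheel '[{"xyz":[0,0,0],"angular":[0,0,0]},{"xyz":[0,0,0],"angular":[0,0,0]},{"xyz":[0,0,0],"angular":[0,0,0]},{"xyz":[0,0,0],"angular":[0,0,0]}]' 5.8 >/dev/null; python3 st.py;python3 needle.py b
```

```text
t 9.12 p [ 0.5335 -0.255   0.0973] yaw 71.9 down [-0.  0. -1.] jawz -0.0 f [0.5 0.4 0.4] g 55.7
scene needle hub-based 2.02 line 2.06 n 131
top needle hub-based 2.05 line 2.06 n 190
```

Released, needle at 2.05 rad. One more nut should bring it to about 2.76, inside the band. Raising and going for the nut at (0.561, 0.277).

```bash
python3 -m handwheel '[{"xyz":[0,0,2],"angular":[0,0,0]},{"xyz":[0,0,3],"angular":[0,0,0]},{"xyz":[0,0,3.5],"angular":[0,0,0]},{"xyz":[0,0,2],"angular":[0,0,0]},{"xyz":[0,2,0.5],"angular":[0,0,0]}]' 6.5|head -2
python3 - <<'E'
from h import *
d=get_image('scene');crop(d,145,120,275,245,5,'pics/n1s.png')
E
python3 -m handwheel '[{"xyz":[0,3.5,0],"angular":[0,0,1]},{"xyz":[0,4,0],"angular":[0,0,2]},{"xyz":[0,4,0],"angular":[0,0,2]},{"xyz":[0,4,0],"angular":[0,0,2]},{"xyz":[0.3,4,0],"angular":[0,0,2]}]'|head -2;python3 to.py .561 .277 .17 80.8
```

```text
time: 9.63
position: [0.529, -0.2381, 0.2083]
time: 10.1
position: [0.5312, -0.04, 0.2083]
t 10.1 p [ 0.5312 -0.04    0.2083] yaw 80.3 down [-0.005 -0.002 -1.   ] jawz -0.003 f [ 0.7 -0.1 -0.2] g 64.9
need cm [ 2.98 31.7  -3.83] deg [ 0.1 -0.3  0.5]
```

View pics/n1s.png

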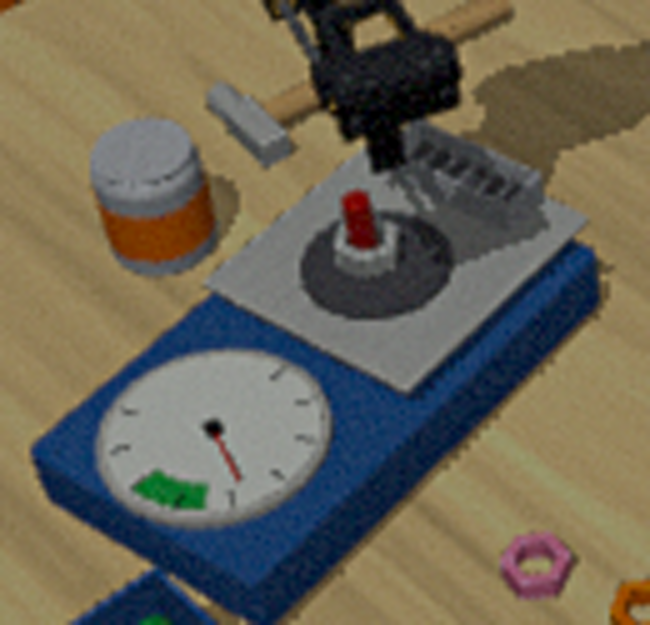

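The nut lies flat on the disc around the pin. On to the second nut.

```bash
python3 -m handwheel '[{"xyz":[0.5,4,0],"angular":[0,0,0]},{"xyz":[0.5,4,0],"angular":[0,0,0]},{"xyz":[0.5,4,0],"angular":[0,0,0]},{"xyz":[0.5,4,-0.5],"angular":[0,0,0]},{"xyz":[0.5,4,-0.5],"angular":[0,0,0]}]'|head -2;python3 to.py .561 .277 .1 80.8
```

```text
time: 10.52
position: [0.554, 0.1671, 0.1968]
t 10.52 p [0.554  0.1671 0.1968] yaw 80.6 down [-0.005  0.001 -1.   ] jawz -0.0 f [ 0.8 -0.9  0.5] g 65.0
need cm [ 0.7  10.99 -9.68] deg [-0.  -0.3  0.2]
```

```bash
python3 -m handwheel '[{"xyz":[0.2,3.5,-1.5],"angular":[0,0,0]},{"xyz":[0.2,3.2,-2.5],"angular":[0,0,0]},{"xyz":[0,2,-3],"angular":[0,0,0]},{"xyz":[0,0,-1.5],"angular":[0,0,0]},{"xyz":[0,0,0],"angular":[0,0,0]}]'|head -2;python3 to.py .561 .277 .08 80.8;python3 - <<'E' 2>/dev/null
from nutw import *
d=get_image('wrist');cv2.imwrite('pics/w6.png',d['pixels'])
r,f=fit(d,.561,.277,np.radians(20.8),.022,.004);print(r[:2].round(4),np.degrees(r[2]).round(1),f)
E
```

```text
time: 10.93
position: [0.5539, 0.2722, 0.1049]
t 10.93 p [0.5539 0.2722 0.1049] yaw 81.7 down [-0.008  0.007 -1.   ] jawz 0.006 f [ 0.3 -1.1 -0.7] g 64.9
need cm [ 0.71  0.48 -2.49] deg [-0.4 -0.4 -0.9]
[0.5603 0.2765] 20.4 0.04552951455116272
```

View pics/w6.png

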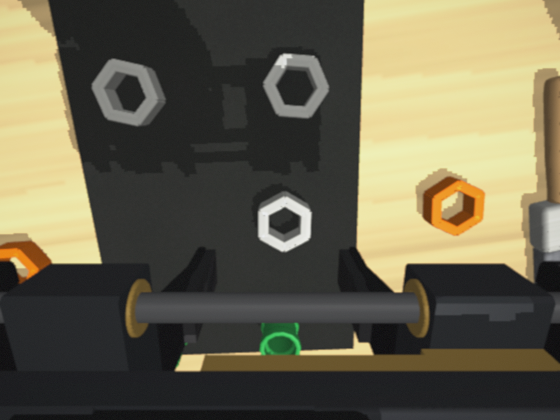

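The second nut is grey, on the mat at (284,222), and aligned with the jaws. The socket is behind at (281,338), clear of the finger path.

```bash
python3 -m handwheel '[{"xyz":[0.6,0.4,-2.5],"angular":[-0.4,-0.4,-1]},{"xyz":[0,0,-2.5],"angular":[0,0,0]},{"xyz":[0,0,-0.5],"angular":[0,0,0]}]'|head -2;python3 to.py .5606 .2765 .03 80.4
```

```text
time: 11.23
position: [0.5637, 0.2759, 0.0542]
t 11.23 p [0.5637 0.2759 0.0542] yaw 80.6 down [ 0.006  0.004 -1.   ] jawz 0.005 f [-1.  -0.1 -0.7] g 65.2
need cm [-0.31  0.06 -2.42] deg [-0.2  0.4 -0.2]
```

```bash
python3 -m handwheel '[{"xyz":[-0.35,0.05,-2],"angular":[-0.2,0.4,0]},{"xyz":[0,0,-0.6],"angular":[0,0,0]}]'|head -2;python3 to.py .5606 .2765 .009 80.4;python3 -c "
from h import *
cv2.imwrite('pics/w7.png',get_image('wrist')['pixels'])"
```

```text
time: 11.4
position: [0.5622, 0.2747, 0.0302]
t 11.4 p [0.5622 0.2747 0.0302] yaw 80.4 down [ 0.002  0.001 -1.   ] jawz 0.002 f [-0.9 -0.6 -1.3] g 64.8
need cm [-0.16  0.18 -2.12] deg [-0.1  0.1 -0. ]
```

View pics/w7.png

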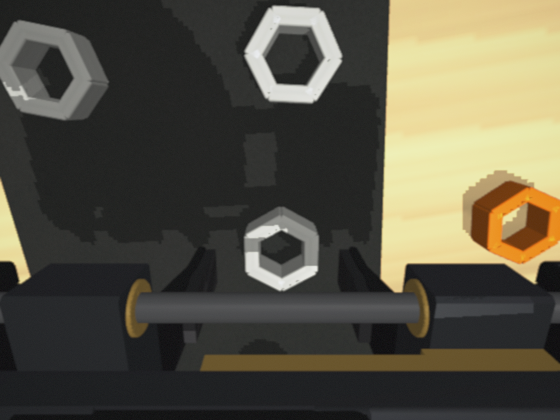

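The nut is centred between the jaws at (282,249). Going down and closing.

```bash
python3 -m handwheel '[{"xyz":[-0.25,0.15,-1.6],"angular":[0,0,0]},{"xyz":[-0.05,0,-0.4],"angular":[0,0,0]}]'|head -2;python3 to.py .5606 .2765 .009 80.4
```

```text
time: 11.62
position: [0.5639, 0.2756, 0.0151]
t 11.62 p [0.5639 0.2756 0.0151] yaw 80.3 down [ 0.01   0.005 -1.   ] jawz 0.006 f [-0.3  1.  -0.3] g 65.5
need cm [-0.33  0.09 -0.61] deg [-0.3  0.6  0.1]
```

```bash
python3 -m handwheel '[{"xyz":[-0.45,0.05,-0.6],"angular":[-0.3,0.6,0]},{"xyz":[0,0,0],"angular":[0,0,0]}]'|head -2;python3 to.py .5606 .2765 .009 80.4
```

```text
time: 11.78
position: [0.5611, 0.2757, 0.0116]
t 11.78 p [0.5611 0.2757 0.0116] yaw 80.2 down [ 0.002  0.001 -1.   ] jawz 0.001 f [-0.5  1.2 -0.1] g 65.1
need cm [-0.05  0.08 -0.26] deg [-0.   0.1  0.2]
```

```bash
python3 -m handwheel '[{"xyz":[-0.1,0.05,-0.3],"angular":[0,0,0]},{"xyz":[0,0,0],"angular":[0,0,0]}]' |head -2;python3 to.py .5606 .2765 .009 80.4; python3 -m handwheel '[{"xyz":[0,0,0],"angular":[0,0,0]},{"xyz":[0,0,0],"angular":[0,0,0]},{"xyz":[0,0,0],"angular":[0,0,0]},{"xyz":[0,0,0],"angular":[0,0,0]},{"xyz":[0,0,0],"angular":[0,0,0]}]' 3.5 25|head -2;python3 to.py .5606 .2765 .009 80.4
```

```text
time: 11.95
position: [0.5616, 0.2765, 0.0109]
t 11.95 p [0.5616 0.2765 0.0109] yaw 80.1 down [ 0.005  0.002 -1.   ] jawz 0.003 f [-0.5 -0.1 -0.2] g 65.0
need cm [-0.1  -0.   -0.19] deg [-0.1  0.3  0.3]
time: 12.37
position: [0.5632, 0.2772, 0.0133]
t 12.37 p [0.5632 0.2772 0.0133] yaw 80.1 down [ 0.008  0.004 -1.   ] jawz 0.005 f [-1.1  0.9 -1.5] g 40.4
need cm [-0.26 -0.07 -0.43] deg [-0.2  0.5  0.3]
```

Gripped, but 4 mm higher than intended. I'll re-grip lower.

```bash
python3 -m handwheel '[{"xyz":[0,0,0],"angular":[0,0,0]},{"xyz":[-0.2,0,0],"angular":[0,0,0]},{"xyz":[-0.25,0,-0.6],"angular":[-0.2,0.5,0]},{"xyz":[-0.1,0,-0.2],"angular":[0,0,0]}]' 5.2|head -2;python3 to.py .5606 .2770 .008 80.4
```

```text
time: 12.7
position: [0.5577, 0.2773, 0.0053]
t 12.7 p [0.5577 0.2773 0.0053] yaw 80.1 down [-0.001  0.001 -1.   ] jawz 0.001 f [-0.4  0.5  1. ] g 50.7
need cm [ 0.29 -0.03  0.27] deg [-0.  -0.   0.3]
```

```bash
python3 -m handwheel '[{"xyz":[0.25,0,0.2],"angular":[0,0,0]},{"xyz":[0,0,-0.05],"angular":[0,0,0]},{"xyz":[-0.05,0,-0.05],"angular":[0,0,0]},{"xyz":[-0.05,0,-0.05],"angular":[0,0,0]}]' 3.5 25|head -2;python3 to.py .5606 .2770 .008 80.4
```

```text
time: 13.03
position: [0.559, 0.2774, 0.0053]
t 13.03 p [0.559  0.2774 0.0053] yaw 80.2 down [-0.002  0.    -1.   ] jawz -0.0 f [-0.3 -0.7  4.5] g 40.8
need cm [ 0.16 -0.04  0.27] deg [-0.  -0.1  0.2]
```

```bash
python3 -m handwheel '[{"xyz":[0,0,0],"angular":[0,0,0]},{"xyz":[0.1,0,0.25],"angular":[0,0,0]},{"xyz":[0,0,0],"angular":[0,0,0]}]' 4.7 |head -2;python3 st.py; python3 -m handwheel '[{"xyz":[0,0,0],"angular":[0,0,0]},{"xyz":[-0.05,0,-0.05],"angular":[0,0,0]},{"xyz":[-0.05,0,-0.05],"angular":[0,0,0]}]' 3.5 25|head -2;python3 to.py .5606 .2770 .008 80.4
```

```text
time: 13.28
position: [0.5602, 0.2772, 0.008]
t 13.28 p [0.5602 0.2772 0.008 ] yaw 80.1 down [-0.001  0.    -1.   ] jawz -0.0 f [-0.2  0.5  1. ] g 46.2
time: 13.53
position: [0.56, 0.2773, 0.0078]
t 13.53 p [0.56   0.2773 0.0078] yaw 80.1 down [ 0.     0.001 -1.   ] jawz 0.001 f [-0.4  0.1  4.7] g 40.7
need cm [ 0.06 -0.03  0.02] deg [-0.   0.   0.3]
```

Good grip. Lifting and carrying to the scale.

```bash
python3 -m handwheel '[{"xyz":[0,0,3],"angular":[0,0,0]},{"xyz":[0,0,4],"angular":[0,0,0]},{"xyz":[0,-2,4],"angular":[0,0,0]},{"xyz":[0,-3.5,2.5],"angular":[0,0,0]},{"xyz":[0,-4,2],"angular":[0,0,0]}]'|head -2; python3 st.py; python3 -m handwheel '[{"xyz":[0,-4,1],"angular":[0,0,0]},{"xyz":[0,-4,1],"angular":[0,0,0]},{"xyz":[0,-4,0.5],"angular":[0,0,0]},{"xyz":[0,-4,0.5],"angular":[0,0,0]},{"xyz":[0,-4,0],"angular":[0,0,0]}]'|head -2; python3 to.py .5334 -.255 .19 79
```

```text
time: 13.95
position: [0.5495, 0.1901, 0.1565]
t 13.95 p [0.5495 0.1901 0.1565] yaw 81.1 down [-0.017 -0.003 -1.   ] jawz -0.006 f [ 1.4 -0.2 -1.9] g 40.6
time: 14.37
position: [0.5495, -0.0147, 0.1934]
t 14.37 p [ 0.5495 -0.0147  0.1934] yaw 81.6 down [-0.008  0.002 -1.   ] jawz 0.001 f [ 0.7 -0.3 -1.9] g 40.6
need cm [ -1.61 -24.03  -0.34] deg [-0.1 -0.4 -2.6]
```

```bash
python3 -m handwheel '[{"xyz":[-0.2,-4,0.2],"angular":[0,-0.4,-2]},{"xyz":[-0.2,-4,0.2],"angular":[0,0,-2]},{"xyz":[-0.2,-4,0.2],"angular":[0,0,-2]},{"xyz":[-0.2,-3.5,0],"angular":[0,0,-2]},{"xyz":[0,-2.5,0],"angular":[0,0,0]}]'|head -2; python3 to.py .5334 -.255 .19 72;python3 -m handwheel '[{"xyz":[-0.2,-2,0],"angular":[0,0,0]},{"xyz":[0,0,0],"angular":[0,0,0]},{"xyz":[0,0,0],"angular":[0,0,0]}]'|head -2; python3 to.py .5334 -.255 .185 72
```

```text
time: 14.78
position: [0.5367, -0.2064, 0.199]
t 14.78 p [ 0.5367 -0.2064  0.199 ] yaw 72.9 down [-0.     0.003 -1.   ] jawz 0.002 f [ 0.  -0.8 -0.7] g 40.8
need cm [-0.33 -4.86 -0.9 ] deg [-0.1 -0.  -0.9]
time: 15.03
position: [0.5306, -0.2366, 0.1979]
t 15.03 p [ 0.5306 -0.2366  0.1979] yaw 72.1 down [-0.003 -0.001 -1.   ] jawz -0.002 f [ 0.2  0.4 -1.1] g 40.9
need cm [ 0.28 -1.84 -1.29] deg [ 0.1 -0.2 -0.1]
```

```bash
python3 -m handwheel '[{"xyz":[0.25,-1.7,-1.3],"angular":[0.1,-0.2,0]},{"xyz":[0,0,-0.3],"angular":[0,0,0]},{"xyz":[0,0,0],"angular":[0,0,0]}]'|head -2; python3 to.py .5334 -.255 .17 72
python3 - <<'E'
from h import *
d=get_image('wrist');crop(d,215,200,345,300,6,'pics/g1.png')
E
```

```text
time: 15.28
position: [0.5334, -0.2511, 0.1805]
t 15.28 p [ 0.5334 -0.2511  0.1805] yaw 72.2 down [-0.     0.003 -1.   ] jawz 0.003 f [ 0.6  0.4 -0.8] g 41.0
need cm [ 0.   -0.39 -1.05] deg [-0.2 -0.  -0.2]
```

View pics/g1.png

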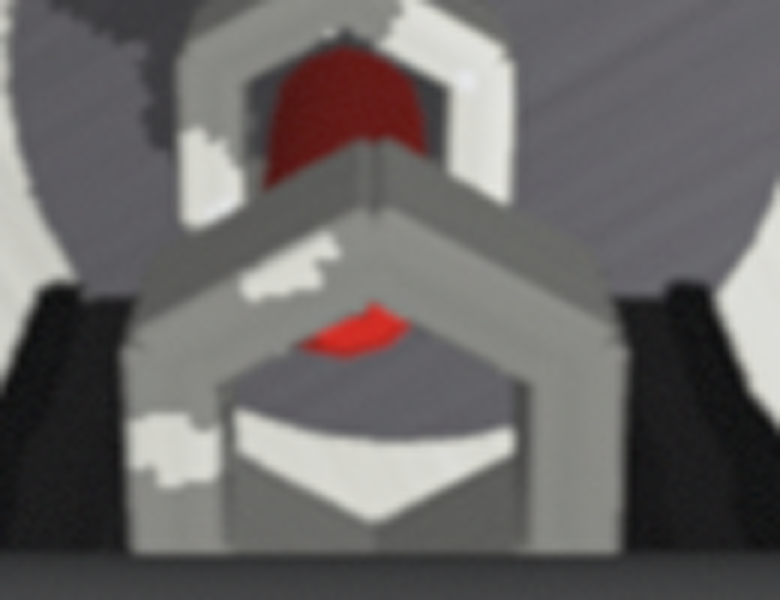

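The held nut sits exactly as the first one did, so the same TCP target (0.5334, −0.255) applies.

```bash
python3 -m handwheel '[{"xyz":[0,-0.4,-0.9],"angular":[-0.2,0,-0.2]},{"xyz":[0,0,-0.5],"angular":[0,0,0]},{"xyz":[0,0,0],"angular":[0,0,0]}]'|head -2; python3 to.py .5334 -.255 .155 72; python3 -m handwheel '[{"xyz":[0,0,-0.6],"angular":[0,0,0]},{"xyz":[0,0,0],"angular":[0,0,0]}]'|head -2; python3 to.py .5334 -.255 .155 72
python3 - <<'E'
from h import *
d=get_image('wrist');crop(d,215,200,345,300,6,'pics/g2.png')
E
```

```text
time: 15.58
position: [0.5342, -0.2521, 0.1655]
t 15.58 p [ 0.5342 -0.2521  0.1655] yaw 72.3 down [ 0.     0.001 -1.   ] jawz 0.001 f [-0.3  1.4 -1.3] g 40.4
need cm [-0.08 -0.29 -1.05] deg [-0.   0.  -0.3]
time: 15.75
position: [0.5344, -0.2507, 0.1586]
t 15.75 p [ 0.5344 -0.2507  0.1586] yaw 72.4 down [-0.     0.001 -1.   ] jawz 0.001 f [-0.5  0.6 -1.2] g 40.5
need cm [-0.1  -0.43 -0.36] deg [-0.1 -0.  -0.4]
```

View pics/g2.png

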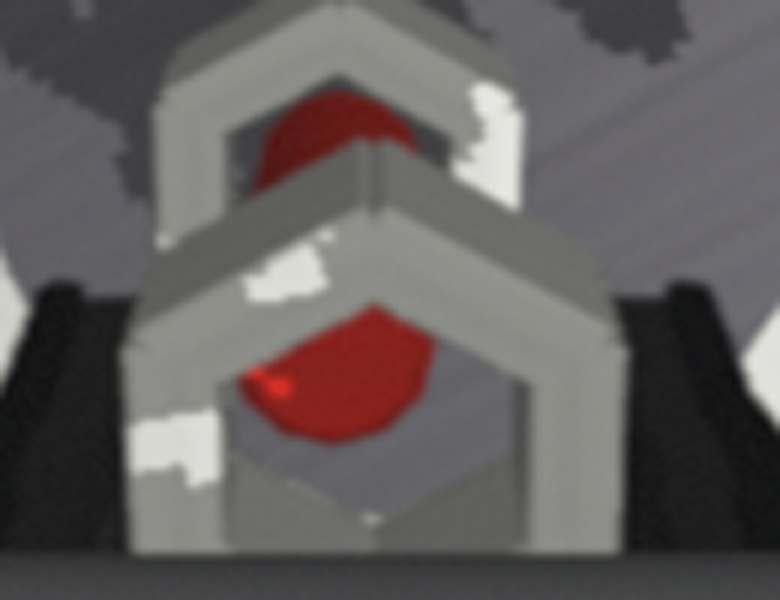

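The view shows the pin about 4 mm to image-left, which agrees with the pose reading. Correcting y.

```bash
python3 -m handwheel '[{"xyz":[-0.1,-0.45,0],"angular":[0,0,-0.3]},{"xyz":[0,0,-0.2],"angular":[0,0,0]},{"xyz":[0,0,0],"angular":[0,0,0]}]'|head -2; python3 to.py .5334 -.255 .152 72;python3 - <<'E'
from h import *
d=get_image('wrist');crop(d,215,200,345,300,6,'pics/g3.png')
E
```

```text
time: 16.05
position: [0.5342, -0.2557, 0.1578]
t 16.05 p [ 0.5342 -0.2557  0.1578] yaw 72.1 down [ 0.002  0.001 -1.   ] jawz 0.001 f [-0.   0.4 -1. ] g 40.9
need cm [-0.08  0.07 -0.58] deg [-0.   0.1 -0.1]
```

View pics/g3.png

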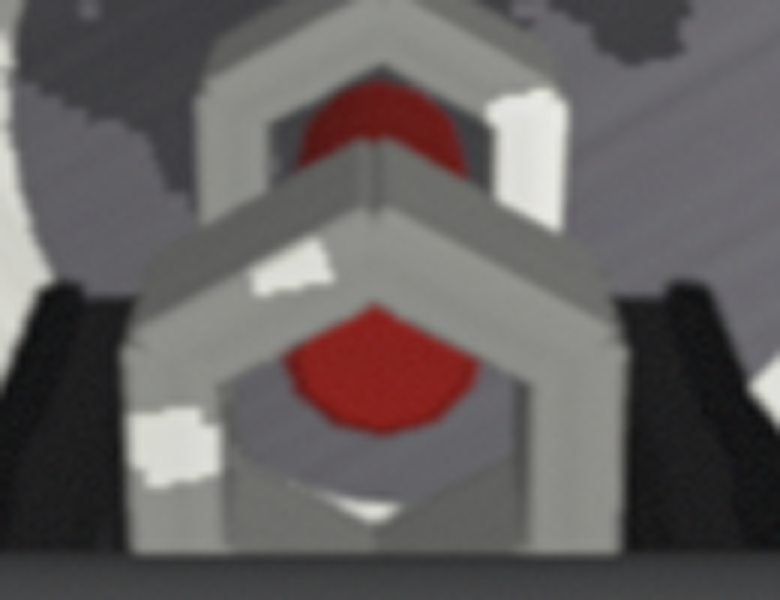

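```bash
python3 -m handwheel '[{"xyz":[-0.08,0.06,-0.3],"angular":[0,0,0]},{"xyz":[0,0,-0.3],"angular":[0,0,0]}]'|head -2; python3 to.py .5334 -.255 .15 72;python3 - <<'E'
from h import *
d=get_image('wrist');crop(d,215,200,345,300,6,'pics/g4.png')
E
```

```text
time: 16.27
position: [0.5339, -0.2561, 0.1527]
t 16.27 p [ 0.5339 -0.2561  0.1527] yaw 72.1 down [ 0.004 -0.    -1.   ] jawz 0.001 f [-0.6  0.  -1.3] g 40.7
need cm [-0.05  0.11 -0.27] deg [ 0.   0.2 -0.1]
```

View pics/g4.png

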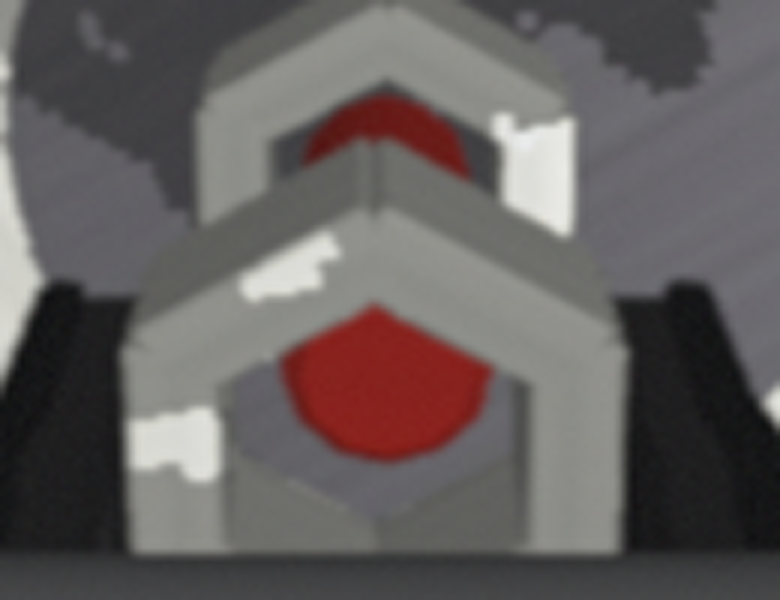

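The view matches the first nut's at this stage, so I'll apply the same trim and descend.

```bash
python3 -m handwheel '[{"xyz":[-0.07,0.1,-0.2],"angular":[0,0,0]},{"xyz":[0,0,-0.4],"angular":[0,0,0]}]'|head -4; python3 to.py .5334 -.255 .14 72;python3 - <<'E'
from h import *
d=get_image('wrist');crop(d,215,200,345,300,6,'pics/g5.png')
E
```

```text
time: 16.48
position: [0.5331, -0.255, 0.146]
tool_rot: [-0.977, 1.338, 0.973]
ft_force: [-0.9, 0.6, -0.7]
t 16.48 p [ 0.5331 -0.255   0.146 ] yaw 72.1 down [ 0.004 -0.    -1.   ] jawz 0.001 f [-0.9  0.6 -0.7] g 40.9
need cm [ 0.03 -0.   -0.6 ] deg [ 0.   0.2 -0.1]
```

View pics/g5.png

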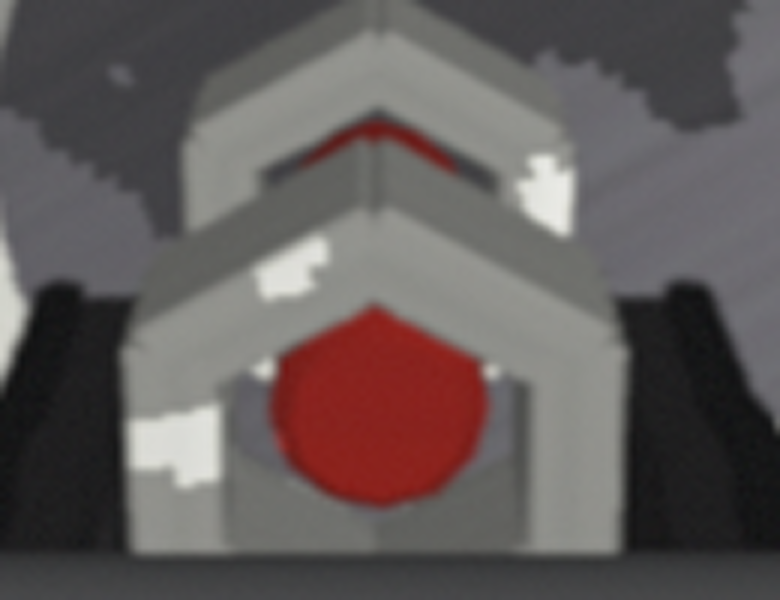

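The second nut is on the pin. Lowering in steps.

```bash
python3 -m handwheel '[{"xyz":[0,0,-0.9],"angular":[0,0.2,0]},{"xyz":[0,0,-0.6],"angular":[0,0,0]}]'>/dev/null; python3 to.py .5334 -.255 .115 72;python3 -m handwheel '[{"xyz":[0,0,-0.7],"angular":[0,0,0]},{"xyz":[0,0,-0.2],"angular":[0,0,0]}]'>/dev/null; python3 to.py .5334 -.255 .115 72;python3 needle.py c
```

```text
t 16.7 p [ 0.5333 -0.2549  0.1298] yaw 72.1 down [ 0.001 -0.001 -1.   ] jawz -0.0 f [ 0.4  0.4 -1.8] g 41.0
need cm [ 0.01 -0.01 -1.48] deg [ 0.   0.  -0.1]
t 16.87 p [ 0.5328 -0.2545  0.1183] yaw 72.1 down [-0.001 -0.    -1.   ] jawz -0.0 f [ 0.4  0.2 -1.3] g 41.0
need cm [ 0.06 -0.05 -0.33] deg [ 0.  -0.1 -0.1]
scene needle hub-based 2.23 line 2.27 n 150
top needle hub-based 2.22 line 2.25 n 196
```

The needle has started to rise (2.05 → 2.24), so the nut is touching. I'll continue gently.

```bash
python3 st.py; python3 -m handwheel '[{"xyz":[0,0,-0.12],"angular":[0,0,0]},{"xyz":[0,0,0],"angular":[0,0,0]}]'>/dev/null; python3 st.py;python3 needle.py d
python3 - <<'E'
from h import *
d=get_image('wrist');crop(d,215,200,345,300,6,'pics/g6.png')
E
```

```text
t 16.97 p [ 0.533  -0.2546  0.119 ] yaw 72.1 down [-0.001 -0.    -1.   ] jawz -0.0 f [ 0.7 -0.3 -1.1] g 40.7
t 17.13 p [ 0.533  -0.2548  0.1178] yaw 72.1 down [-0.001 -0.    -1.   ] jawz -0.001 f [ 0.6  0.4 -1.4] g 40.8
scene needle hub-based 2.04 line 2.09 n 153
top needle hub-based 2.06 line 2.08 n 213
```

View pics/g6.png

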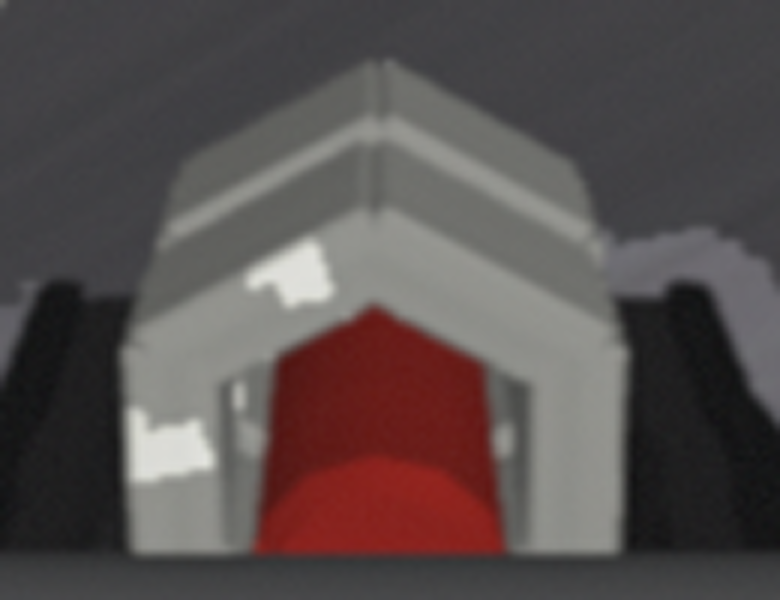

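```bash
python3 -m handwheel '[{"xyz":[0,0,-0.2],"angular":[0,0,0]},{"xyz":[0,0,-0.05],"angular":[0,0,0]}]'>/dev/null; python3 st.py;python3 needle.py d;python3 -m handwheel '[{"xyz":[0,0,-0.1],"angular":[0,0,0]},{"xyz":[0,0,0],"angular":[0,0,0]}]'>/dev/null; python3 st.py;python3 needle.py d
```

```text
t 17.45 p [ 0.5337 -0.2552  0.1163] yaw 72.1 down [ 0.001 -0.001 -1.   ] jawz -0.001 f [-0.8 -0.6 -1.6] g 40.8
scene needle hub-based 2.02 line 2.05 n 130
top needle hub-based 2.05 line 2.06 n 193
t 17.72 p [ 0.5337 -0.2552  0.1154] yaw 72.1 down [ 0.001 -0.001 -1.   ] jawz -0.001 f [-0.1 -0.1 -2.2] g 40.4
scene needle hub-based 2.02 line 2.06 n 132
top needle hub-based 2.05 line 2.06 n 191
```

```bash
for i in 1 2; do python3 -m handwheel '[{"xyz":[-0.02,0.01,-0.15],"angular":[0,0,0]},{"xyz":[0,0,-0.03],"angular":[0,0,0]}]'>/dev/null; python3 st.py;python3 needle.py d; done
```

```text
t 17.98 p [ 0.5338 -0.2553  0.1138] yaw 72.1 down [ 0.002 -0.001 -1.   ] jawz -0.001 f [ 0.2 -0.2 -1.1] g 40.8
scene needle hub-based 2.19 line 2.24 n 155
top needle hub-based 2.21 line 2.23 n 208
t 18.25 p [ 0.5338 -0.2553  0.1123] yaw 72.1 down [ 0.003 -0.001 -1.   ] jawz -0.001 f [-0.1  0.1 -1. ] g 40.9
scene needle hub-based 2.61 line 2.66 n 175
top needle hub-based 2.63 line 2.62 n 160
```

Needle at 2.63, with about 0.13 rad of the nut's weight still to transfer. One more small step, then release.

```bash
python3 -m handwheel '[{"xyz":[-0.02,0.01,-0.09],"angular":[0,0,0]},{"xyz":[0,0,0],"angular":[0,0,0]},{"xyz":[0,0,0],"angular":[0,0,0]}]'>/dev/null; python3 st.py;python3 needle.py d
```

```text
t 18.6 p [ 0.5338 -0.2553  0.1119] yaw 72.1 down [ 0.003 -0.001 -1.   ] jawz -0.0 f [-0.6 -0.6 -0.3] g 40.6
scene needle hub-based 2.75 line 2.8 n 152
top needle hub-based 2.8 line 2.81 n 136
```

```bash
python3 -m handwheel '[{"xyz":[0,0,0],"angular":[0,0,0]},{"xyz":[0,0,0],"angular":[0,0,0]},{"xyz":[0,0,0],"angular":[0,0,0]},{"xyz":[0,0,0],"angular":[0,0,0]}]' 5.8 >/dev/null; python3 st.py;python3 needle.py e
python3 -m handwheel '[{"xyz":[0,0,1.5],"angular":[0,0,0]},{"xyz":[0,0,3],"angular":[0,0,0]},{"xyz":[0,0,3.5],"angular":[0,0,0]},{"xyz":[0,0,2.5],"angular":[0,0,0]},{"xyz":[-0.5,2.5,1],"angular":[0,0,0]}]'|head -4
python3 -m handwheel '[{"xyz":[-0.5,3.5,0],"angular":[0,0,0]},{"xyz":[-0.5,4,0],"angular":[0,0,0]},{"xyz":[0,4,0],"angular":[0,0,0]},{"xyz":[0,3,0],"angular":[0,0,0]},{"xyz":[0,0,0],"angular":[0,0,0]}]'|head -4
python3 -m handwheel '[{"xyz":[0,0,0],"angular":[0,0,0]},{"xyz":[0,0,0],"angular":[0,0,0]},{"xyz":[0,0,0],"angular":[0,0,0]}]'|head -2
python3 needle.py f;python3 - <<'E'
from h import *
d=get_image('scene');crop(d,145,120,275,245,5,'pics/fin_s.png')
d=get_image('top');cv2.imwrite('pics/fin_t.png',d['pixels'])
E
```

```text
t 19.03 p [ 0.5342 -0.2555  0.1121] yaw 72.1 down [ 0.004 -0.002 -1.   ] jawz -0.001 f [-0.2 -0.6  0.8] g 55.9
scene needle hub-based 2.74 line 2.78 n 146
top needle hub-based 2.79 line 2.79 n 133
time: 19.55
position: [0.5245, -0.2338, 0.2269]
tool_rot: [-0.971, 1.351, 0.972]
ft_force: [0.6, -0.5, 0.2]
time: 19.97
position: [0.5147, -0.0827, 0.233]
tool_rot: [-0.972, 1.343, 0.963]
ft_force: [1.2, 0.2, -0.9]
time: 20.22
position: [0.5148, -0.0819, 0.2335]
scene needle hub-based 2.74 line 2.78 n 150
top needle hub-based 2.79 line 2.8 n 121
```

View pics/fin_s.png

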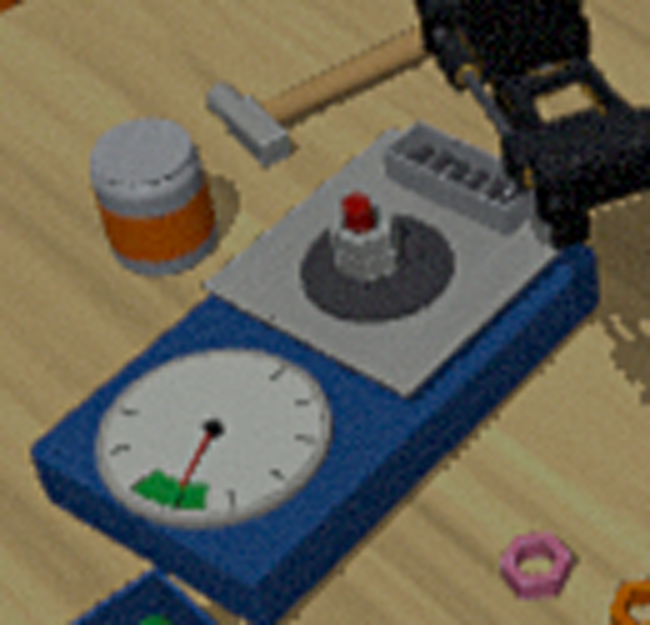

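View pics/fin_t.png

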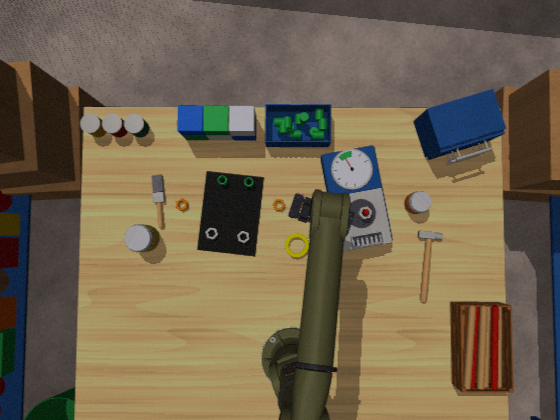

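Two nuts are stacked flat on the pin. The needle's tip is in the green band, and everything else is where it was. The robot is touching nothing.

```bash
python3 -c "
from bench import *
print(close_job())"
```

```text
the job is handed in; nothing more can be done
None
```

I threaded two steel nuts from the mat onto the red pin, one at a time. I let each one down onto the disc or the nut below before opening the fingers. Then I stopped, backed the arm off and handed the job in at about 20 s.

- **Needle:** it settled at 2.74–2.80 rad (2.74–2.78 in the scene camera, 2.79–2.80 in the top camera), inside the green 2.47–3.30 band. After the first nut it read about 2.05 rad.
- **Forces:** the readings I took while threading never showed more than about 3 N. The highest was about 5 N, at the mat while gripping the second nut.
- **Other goods:** the last pictures show both nuts flat on the pin, the other two grey nuts and both sockets on the mat, and the look-alikes and other goods where they were. In the top view the arm hid the pink look-alike, but the scene view still shows it.
- **Checks that disagreed:** the first automatic needle reading (1.18 rad) was below my estimate by eye (1.36 rad). Either value called for two nuts. While I lowered the second nut, the needle briefly read about 2.24 rad, then went back to 2.06 before the nut made contact. I think this was a light rub on the pin.

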